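# Close up the dish row, fill its empty pockets and set the lamp

## Task

Get the row of culture dishes ready for imaging. First slide the three grey dish holders together into one closed row in the metal fence: backs flush against the long bar, blue handle tabs towards the open side, one holder butted against the end stop and each further one butted against its neighbour with no gap, keeping any dishes in their pockets. Only then set one spare dish flat into each pocket that is still empty (leave spares that are not needed lying on the bench), finally swing the lamp arm by its orange pin until it points along the green mark, and leave all other things where they are.

Things in the scene. Friction and masses are not known exactly. Their poses are not given: they have to be found in the camera images.
- fence: fixed L-shaped steel fence, 18 mm high. Origin: bench height, middle of the row, on the working face of the long bar. x: away from the robot, into the bar (bar 16 mm thick, from x=0 to +16; holders stand on its -x side). y: along the bar, which reaches from y=-143 to +131 mm. End stop: cross bar with its face at y=+117 mm, 14 mm thick, from x=-80 to 0. The microscope overhangs from 45 mm behind the bar on, 290 mm up
- row_corner (a point): inner corner of the fence at bench height, where the face of the long bar (x=0) meets the face of the end stop (y=0); same axes as the fence. A fully home first holder has its origin at x=-46, y=-39 mm from here, the second at y=-117, the third at y=-195 mm
- lamp_grip (a point): point 80 mm above the bench on the upright orange grip pin (14 mm diameter, from 65 to 95 mm above the bench), 65 mm from the hinge axis, on the black lamp head (34 mm diameter, 43 to 65 mm above the bench) at the end of the swing arm. Its x axis points outward along the arm
- lamp_base: fixed grey round foot (60 mm diameter) of the small low lamp; origin on the bench on the vertical hinge axis of its arm. The arm is 56 mm up and nothing of the lamp is taller than 95 mm
- index_ring: fixed white disc, 96 mm diameter and 3 mm high, under the lamp foot, same centre; its x axis points from the centre along the green radial mark on it (mark 5 mm wide)
- lamp_arm (a joint): angle of the lamp arm about the vertical hinge, rad, positive counter-clockwise seen from above; 0 = arm pointing along world +x, -pi/2 = along -y (range -3.3 to 0.8). Friction holds it where it is released (about 0.8 N at the grip pin)
- holder_a: loose grey dish holder, slab 92 (x) by 78 (y) by 20 mm high, about 0.3 kg, with a round dish pocket; origin: centre of underside; +x end is its back. Blue handle tab near the front, 18 (x) by 12 mm (y), centred at x=-36, y=0, from 20 to 55 mm above the underside: pinch it from above across its 12 mm and slide the holder over the bench
- holder_a_pocket (a point): centre of the pocket floor of holder_a, at x=+10.5 mm, 11.5 mm above its underside; the pocket is 63 mm in diameter and 8.5 mm deep, axes as the holder
- holder_b: loose grey dish holder, slab 92 (x) by 78 (y) by 20 mm high, about 0.3 kg, with a round dish pocket; origin: centre of underside; +x end is its back. Blue handle tab near the front, 18 (x) by 12 mm (y), centred at x=-36, y=0, from 20 to 55 mm above the underside: pinch it from above across its 12 mm and slide the holder over the bench
- holder_b_pocket (a point): centre of the pocket floor of holder_b, at x=+10.5 mm, 11.5 mm above its underside; the pocket is 63 mm in diameter and 8.5 mm deep, axes as the holder
- holder_c: loose grey dish holder, slab 92 (x) by 78 (y) by 20 mm high, about 0.3 kg, with a round dish pocket; origin: centre of underside; +x end is its back. Blue handle tab near the front, 18 (x) by 12 mm (y), centred at x=-36, y=0, from 20 to 55 mm above the underside: pinch it from above across its 12 mm and slide the holder over the bench
- holder_c_pocket (a point): centre of the pocket floor of holder_c, at x=+10.5 mm, 11.5 mm above its underside; the pocket is 63 mm in diameter and 8.5 mm deep, axes as the holder
- spare_dish_1: loose spare culture dish with lid, clear, closed, 58 mm diameter (54 mm at the foot), 15 mm high, 30 g; origin: centre of its underside. Stands on the bench to the right of the black micromanipulator stand (fixed, 190 mm tall, right edge near y=-0.215). In a pocket its top stands 6.5 mm above the holder
- spare_dish_2: loose spare culture dish with lid, clear, closed, 58 mm diameter (54 mm at the foot), 15 mm high, 30 g; origin: centre of its underside. Stands on the bench to the right of the black micromanipulator stand (fixed, 190 mm tall, right edge near y=-0.215). In a pocket its top stands 6.5 mm above the holder
- spare_dish_3: loose spare culture dish with lid, clear, closed, 58 mm diameter (54 mm at the foot), 15 mm high, 30 g; origin: centre of its underside. Stands on the bench to the right of the black micromanipulator stand (fixed, 190 mm tall, right edge near y=-0.215). In a pocket its top stands 6.5 mm above the holder
- loaded_dish_a: culture dish like the spares that already sits in the pocket of holder_a in some starts (absent in others); origin: centre of its underside
- loaded_dish_b: culture dish like the spares that already sits in the pocket of holder_b in some starts (absent in others); origin: centre of its underside
- loaded_dish_c: culture dish like the spares that already sits in the pocket of holder_c in some starts (absent in others); origin: centre of its underside
- media_bottle: bystander: white bottle with blue cap, 48 mm diameter, 105 mm tall, back right; origin at the foot
- oil_bottle: bystander: white bottle with black cap, 42 mm diameter, 88 mm tall, front right; origin at the foot
- beaker: bystander: small clear beaker, 42 mm diameter, 50 mm tall, front left; origin at the foot
- insert_ring: bystander: grey metal ring, 52 mm diameter, 8 mm high, front right; not a dish; origin at its underside
Mind the look-alikes: they are no part of the job. Leave any yellow look-alike of the spare_dish_2 alone.

How it is judged (in metres and radians):
On the way, in this order (a step that is already met when the one before it is completed fails the run):
1. the three holders form one closed row against the fence and the end stop (x of each of holder_a, holder_b, holder_c in the frame of row_corner above -0.049 m and x of each of holder_a_pocket, holder_b_pocket, holder_c_pocket in the frame of row_corner above -0.04 m and angle between the x axis of each of holder_a, holder_b, holder_c and the x axis of fence, either way round below 0.035 rad and height (world z) of each of holder_a, holder_b, holder_c below 0.004 m and angle between each of holder_a, holder_b, holder_c's own z axis and vertical below 0.03 rad and (y of holder_a in the frame of row_corner between -0.0415 and -0.035 m or (y of holder_a in the frame of holder_b between -0.0805 and -0.074 m and x of holder_a in the frame of holder_b between -0.01 and 0.01 m) or (y of holder_a in the frame of holder_c between -0.0805 and -0.074 m and x of holder_a in the frame of holder_c between -0.01 and 0.01 m)) and (y of holder_b in the frame of row_corner between -0.0415 and -0.035 m or (y of holder_b in the frame of holder_a between -0.0805 and -0.074 m and x of holder_b in the frame of holder_a between -0.01 and 0.01 m) or (y of holder_b in the frame of holder_c between -0.0805 and -0.074 m and x of holder_b in the frame of holder_c between -0.01 and 0.01 m)) and (y of holder_c in the frame of row_corner between -0.0415 and -0.035 m or (y of holder_c in the frame of holder_a between -0.0805 and -0.074 m and x of holder_c in the frame of holder_a between -0.01 and 0.01 m) or (y of holder_c in the frame of holder_b between -0.0805 and -0.074 m and x of holder_c in the frame of holder_b between -0.01 and 0.01 m)) and horizontal distance between loaded_dish_a and holder_a_pocket below 0.005 m and z of loaded_dish_a in the frame of holder_a_pocket between -0.003 and 0.003 m and angle between each of loaded_dish_a, loaded_dish_b, loaded_dish_c's own z axis and vertical below 0.06 rad and horizontal distance between loaded_dish_b and holder_b_pocket below 0.005 m and z of loaded_dish_b in the frame of holder_b_pocket between -0.003 and 0.003 m and horizontal distance between loaded_dish_c and holder_c_pocket below 0.005 m and z of loaded_dish_c in the frame of holder_c_pocket between -0.003 and 0.003 m), for 0.2 s.
2. every pocket holds one dish lying flat (((horizontal distance between spare_dish_1 and holder_a_pocket below 0.005 m and z of spare_dish_1 in the frame of holder_a_pocket between -0.003 and 0.003 m and angle between spare_dish_1's own z axis and vertical below 0.06 rad) or (horizontal distance between spare_dish_2 and holder_a_pocket below 0.005 m and z of spare_dish_2 in the frame of holder_a_pocket between -0.003 and 0.003 m and angle between spare_dish_2's own z axis and vertical below 0.06 rad) or (horizontal distance between spare_dish_3 and holder_a_pocket below 0.005 m and z of spare_dish_3 in the frame of holder_a_pocket between -0.003 and 0.003 m and angle between spare_dish_3's own z axis and vertical below 0.06 rad) or (horizontal distance between loaded_dish_a and holder_a_pocket below 0.005 m and z of loaded_dish_a in the frame of holder_a_pocket between -0.003 and 0.003 m and angle between loaded_dish_a's own z axis and vertical below 0.06 rad)) and ((horizontal distance between spare_dish_1 and holder_b_pocket below 0.005 m and z of spare_dish_1 in the frame of holder_b_pocket between -0.003 and 0.003 m and angle between spare_dish_1's own z axis and vertical below 0.06 rad) or (horizontal distance between spare_dish_2 and holder_b_pocket below 0.005 m and z of spare_dish_2 in the frame of holder_b_pocket between -0.003 and 0.003 m and angle between spare_dish_2's own z axis and vertical below 0.06 rad) or (horizontal distance between spare_dish_3 and holder_b_pocket below 0.005 m and z of spare_dish_3 in the frame of holder_b_pocket between -0.003 and 0.003 m and angle between spare_dish_3's own z axis and vertical below 0.06 rad) or (horizontal distance between loaded_dish_b and holder_b_pocket below 0.005 m and z of loaded_dish_b in the frame of holder_b_pocket between -0.003 and 0.003 m and angle between loaded_dish_b's own z axis and vertical below 0.06 rad)) and ((horizontal distance between spare_dish_1 and holder_c_pocket below 0.005 m and z of spare_dish_1 in the frame of holder_c_pocket between -0.003 and 0.003 m and angle between spare_dish_1's own z axis and vertical below 0.06 rad) or (horizontal distance between spare_dish_2 and holder_c_pocket below 0.005 m and z of spare_dish_2 in the frame of holder_c_pocket between -0.003 and 0.003 m and angle between spare_dish_2's own z axis and vertical below 0.06 rad) or (horizontal distance between spare_dish_3 and holder_c_pocket below 0.005 m and z of spare_dish_3 in the frame of holder_c_pocket between -0.003 and 0.003 m and angle between spare_dish_3's own z axis and vertical below 0.06 rad) or (horizontal distance between loaded_dish_c and holder_c_pocket below 0.005 m and z of loaded_dish_c in the frame of holder_c_pocket between -0.003 and 0.003 m and angle between loaded_dish_c's own z axis and vertical below 0.06 rad)) and horizontal distance between loaded_dish_a and holder_a_pocket below 0.005 m and z of loaded_dish_a in the frame of holder_a_pocket between -0.003 and 0.003 m and angle between each of loaded_dish_a, loaded_dish_b, loaded_dish_c's own z axis and vertical below 0.06 rad and horizontal distance between loaded_dish_b and holder_b_pocket below 0.005 m and z of loaded_dish_b in the frame of holder_b_pocket between -0.003 and 0.003 m and horizontal distance between loaded_dish_c and holder_c_pocket below 0.005 m and z of loaded_dish_c in the frame of holder_c_pocket between -0.003 and 0.003 m), for 0.2 s.
At the end, for the whole second after the job is handed in: Holders flat, square (2 deg), backs within 3 mm of the bar, one within 2.5 mm of the stop, the others within 2.5 mm of a neighbour; one flat dish per pocket (5 mm), first-loaded ones in their own holders; other spares flat on the bench; lamp arm on the mark (5 deg); all at rest (all of step 2 and x of each of holder_a, holder_b, holder_c in the frame of row_corner above -0.049 m and x of each of holder_a_pocket, holder_b_pocket, holder_c_pocket in the frame of row_corner above -0.04 m and angle between the x axis of each of holder_a, holder_b, holder_c and the x axis of fence, either way round below 0.035 rad and height (world z) of each of holder_a, holder_b, holder_c below 0.004 m and angle between each of holder_a, holder_b, holder_c's own z axis and vertical below 0.03 rad and (y of holder_a in the frame of row_corner between -0.0415 and -0.035 m or (y of holder_a in the frame of holder_b between -0.0805 and -0.074 m and x of holder_a in the frame of holder_b between -0.01 and 0.01 m) or (y of holder_a in the frame of holder_c between -0.0805 and -0.074 m and x of holder_a in the frame of holder_c between -0.01 and 0.01 m)) and (y of holder_b in the frame of row_corner between -0.0415 and -0.035 m or (y of holder_b in the frame of holder_a between -0.0805 and -0.074 m and x of holder_b in the frame of holder_a between -0.01 and 0.01 m) or (y of holder_b in the frame of holder_c between -0.0805 and -0.074 m and x of holder_b in the frame of holder_c between -0.01 and 0.01 m)) and (y of holder_c in the frame of row_corner between -0.0415 and -0.035 m or (y of holder_c in the frame of holder_a between -0.0805 and -0.074 m and x of holder_c in the frame of holder_a between -0.01 and 0.01 m) or (y of holder_c in the frame of holder_b between -0.0805 and -0.074 m and x of holder_c in the frame of holder_b between -0.01 and 0.01 m)) and ((horizontal distance between spare_dish_1 and holder_a_pocket below 0.005 m and z of spare_dish_1 in the frame of holder_a_pocket between -0.003 and 0.003 m and angle between spare_dish_1's own z axis and vertical below 0.06 rad) or (horizontal distance between spare_dish_1 and holder_b_pocket below 0.005 m and z of spare_dish_1 in the frame of holder_b_pocket between -0.003 and 0.003 m and angle between spare_dish_1's own z axis and vertical below 0.06 rad) or (horizontal distance between spare_dish_1 and holder_c_pocket below 0.005 m and z of spare_dish_1 in the frame of holder_c_pocket between -0.003 and 0.003 m and angle between spare_dish_1's own z axis and vertical below 0.06 rad) or (height (world z) of spare_dish_1 below 0.006 m and angle between spare_dish_1's own z axis and vertical below 0.06 rad)) and ((horizontal distance between spare_dish_2 and holder_a_pocket below 0.005 m and z of spare_dish_2 in the frame of holder_a_pocket between -0.003 and 0.003 m and angle between spare_dish_2's own z axis and vertical below 0.06 rad) or (horizontal distance between spare_dish_2 and holder_b_pocket below 0.005 m and z of spare_dish_2 in the frame of holder_b_pocket between -0.003 and 0.003 m and angle between spare_dish_2's own z axis and vertical below 0.06 rad) or (horizontal distance between spare_dish_2 and holder_c_pocket below 0.005 m and z of spare_dish_2 in the frame of holder_c_pocket between -0.003 and 0.003 m and angle between spare_dish_2's own z axis and vertical below 0.06 rad) or (height (world z) of spare_dish_2 below 0.006 m and angle between spare_dish_2's own z axis and vertical below 0.06 rad)) and ((horizontal distance between spare_dish_3 and holder_a_pocket below 0.005 m and z of spare_dish_3 in the frame of holder_a_pocket between -0.003 and 0.003 m and angle between spare_dish_3's own z axis and vertical below 0.06 rad) or (horizontal distance between spare_dish_3 and holder_b_pocket below 0.005 m and z of spare_dish_3 in the frame of holder_b_pocket between -0.003 and 0.003 m and angle between spare_dish_3's own z axis and vertical below 0.06 rad) or (horizontal distance between spare_dish_3 and holder_c_pocket below 0.005 m and z of spare_dish_3 in the frame of holder_c_pocket between -0.003 and 0.003 m and angle between spare_dish_3's own z axis and vertical below 0.06 rad) or (height (world z) of spare_dish_3 below 0.006 m and angle between spare_dish_3's own z axis and vertical below 0.06 rad)) and angle between the x axis of lamp_grip and the x axis of index_ring, either way round below 0.09 rad and x of lamp_grip in the frame of index_ring above 0.04 m and velocity of joint lamp_arm between -0.02 and 0.02 rad/s and linear speed of each of holder_a, holder_b, holder_c, spare_dish_1, spare_dish_2, spare_dish_3, loaded_dish_a, loaded_dish_b, loaded_dish_c below 0.02 m/s); the robot touches nothing.
It fails at once if a bottle, the beaker or the metal ring is shifted by more than 3 cm (distance of any of media_bottle, oil_bottle, beaker, insert_ring from where it was at the start of the episode above 0.03 m).
Of loaded_dish_a, loaded_dish_b, loaded_dish_c, insert_ring only 1 to 1 are there at a start; the rules pass over those that are not, and their reading is None.
At some moment in a run one of holder_a, holder_b, holder_c may be knocked a few centimetres aside while the robot is not near it.
Once in a run the grip may slacken for a moment while it holds something.
It also fails if it takes over 210 s, if anything falls off the work surface, if the arm or the gripper's body presses on something with over 40 N, if the wrist force passes 120 N, or if a joint passes its speed limit or range.

## Robot

A 6-joint arm with a two-finger parallel gripper is mounted at the origin on a cart in front of the work surface, level with it; the furniture and walls round the work are solid. World frame = base frame: x ahead of the robot, y to its left, z up, the work surface at z = 0. Lengths are in m, angles in degrees, forces in N, time in s.
With the tool pointing down it reaches from about 0.4 to 0.825 m from the base axis. Payload 7 kg.
Tool frame: the origin (TCP) lies at the very end of the fingers, on their centre line; the grasp point (between the pads) lies 19 mm behind it (ctrl.grip_depth is the z of the grasp point in the tool frame, in m); z points along the fingers, y is the direction in which the jaws open and shut (so a half turn about z gives the same grasp; the last joint's range is limited). The gripper opens to 88 mm and grips with 3 to 60 N. Pads are 19 mm wide; open, the fingers measure 130 mm over their backs; the gripper's body (78 mm by 193 mm) begins 47 mm behind the grasp point.
Start: joints at [-55.285, 20.546, 0.682, 0, -70.136, -16.507], TCP at [0.211, -0.641, 0.227] pointing down, gripper open.
Joint ranges: [-176.03, 176.03], [-82.01, 121.73], [-58.28, 71.71], [-173.87, 95.51], [-174.79, -0.11], [-173.66, 173.66]. Speed limits (degrees/s): [136.94, 136.94, 172.46, 180, 180, 180].

## Interface

Orientations are given as [roll, pitch, yaw] about the fixed x, y, z axes, in that order (R = Rz(yaw) Ry(pitch) Rx(roll)).
In Python, from plant import telemetry, snapshot, job, models, ctrl gives the robot as it stands.
- The arm moves only by the tool jog_arm, never from a script. Its argument "targets" is text: rows parted by semicolons, each of 7 numbers parted by spaces: the shift along the tool's x, y, z in m, then the turn, a rotation vector about the tool's x, y, z in degrees, then the gripper command: -1 is shut, 1 is fully open, values between are in proportion. A call has exactly 8 rows; each row is the pose to reach, as a shift and turn from the pose measured when the call began, along the tool's axes at that moment; what a row does not reach only later rows make up. A row lasts 1/8 s, in which the tool goes at most 62.5 mm and 10.7 degrees, less where a joint would pass 70% of its speed; a pose out of reach is approached as far as the arm can. A call with a gripper value outside its range is refused whole. The fingers move at their own pace and stop on an object; the grip force is fixed at half the most. Time passes only in rows, so rows that repeat a pose let the fingers close, or fill a call up. It gives the time, the measured TCP pose, the force and the opening at its end, in the units of the state.
- telemetry.get_obs(): the state, without advancing time (a new reading comes with each control period).
- snapshot(name): name is "side" or "top" or "wrist"; returns a dict with "img" (480x640x3 uint8, red, green, blue), "range_z" (480x640 float32, m along the optical axis (not along the pixel's ray), 0 where there is no reading), "intrinsics" (3x3 intrinsics, pixels), "k1" (the pictures are not rectified: a ray, as slopes to the right and down, at radius r is drawn at 1 + k1 r^2 times it, then the intrinsics apply), "R" (3x3) and "t" (3): a world point X has camera coordinates R X + t. Camera axes: x right, y down, z forward; pixel columns grow to the right and rows downward; lengths in m; the calibration is good to about 2 mm. A picture is of the moment at which its call begins.
- job.close_job(): hands the job in, once; it reports no verdict.
Trained networks look in a picture, given as the dict that the camera call returned (one of the last four; its "shot" number tells which), for a name from the list of things; names that differ only in an ending like _2 or _b are one class to them, and where a whole thing is asked for, a point or a joint stands for the part that bears it (a point fixed in the world has none). Each returns a list of dicts, best first, with "conf" (0 to 1); they miss things now and then, are a little off and sometimes report something else, mostly with a low value. They report only what shows in the picture. A call takes as long as a camera call. They do not tell look-alikes from the thing itself.
- models.cut_out(name, picture): "region" (480x640 bool, what is visible of it) and "uv" ([column, row] in pixels, amid what is visible of it).
- models.spot_point(name, picture): "uv" ([column, row] in pixels: a listed point, or the origin of a listed thing).
The state is a dict: "clock": time; "joint_pos": joint angles; "qvel": joint speeds; "tau": joint torques, N m; "tool_pos": TCP position; "orientation": TCP orientation; "force": force on the tool from outside, world axes, zero at the start; "moment": the same for the moment, N m; "opening": finger opening in m.
Only numpy, scipy, OpenCV 4.12 (cv2) and the standard library are available. Lean on these libraries where they do the work, as an engineer would, in place of code of your own. Each camera call takes 0.05 s, during which the arm holds its last target.

## Working session

There is one attempt and no reset: what is moved stays moved. The work goes in short steps, Python scripts to look and compute and a tool call to move; the robot and the scene stay as the last step left them, time stands still between calls to the robot, and variables do not carry over. Pictures are saved under pics/ and viewed, and the job is handed in when it is done.

Besides the shell and the picture viewer there is one more tool, called after "Request:" as name(argument=value, ...) on one line, values as JSON. jog_arm: Moves the arm, as the interface text tells. Its arguments: {"type":"object","properties":{"targets":{"type":"string"}},"required":["targets"]}

```bash
ls; mkdir -p pics
cat > h.py <<'E'
import numpy as np, cv2
from plant import telemetry, snapshot, job, models, ctrl
def save(p,name): cv2.imwrite('pics/'+name+'.png', cv2.cvtColor(p['img'],cv2.COLOR_RGB2BGR))
def ray(p,u,v):
    K=p['intrinsics'];k1=p['k1']
    xd=(u-K[0,2])/K[0,0]; yd=(v-K[1,2])/K[1,1]
    x,y=xd,yd
    for _ in range(20):
        s=1+k1*(x*x+y*y); x,y=xd/s,yd/s
    return np.array([x,y,1.0])
def atz(p,u,v,z):
    d=p['R'].T@ray(p,u,v); c=-p['R'].T@p['t']
    return c+d*(z-c[2])/d[2]
def proj(p,X):
    c=p['R']@np.asarray(X,float)+p['t']; x,y=c[0]/c[2],c[1]/c[2]; s=1+p['k1']*(x*x+y*y); K=p['intrinsics']
    return np.array([K[0,0]*x*s+K[0,2],K[1,1]*y*s+K[1,2]])
def cloud(p):
    K=p['intrinsics']; v,u=np.mgrid[0:480,0:640].astype(float)
    pts=cv2.undistortPoints(np.stack([u.ravel(),v.ravel()],1).reshape(-1,1,2),np.array(K,float),np.array([p['k1'],0,0,0.])) .reshape(480,640,2)
    z=p['range_z']; c=np.dstack([pts[...,0]*z,pts[...,1]*z,z])
    W=(c-p['t'])@p['R']; W[z<=0]=np.nan
    return W
def st():
    o=telemetry.get_obs()
    print('t',np.round(o['clock'],2),'tcp',np.round(o['tool_pos'],4),'rpy',np.round(o['orientation'],2),'F',np.round(o['force'],1),'op',round(float(o['opening']),4),'q',np.round(o['joint_pos'],1))
    return o
E
python3 - <<'E'
from h import *
st()
for n in ['side','top','wrist']:
    p=snapshot(n); save(p,n+'0'); print(n,np.round(p['intrinsics'],1).tolist(),p['k1'],'cam',np.round(-p['R'].T@p['t'],3),'fwd',np.round(p['R'][2],2))
E
```

```text
pics
t 0.0 tcp [ 0.2107 -0.6408  0.2256] rpy [ 1.7991e+02 -1.0000e-02 -1.6180e+02] F [ 0.8 -1.4  0.2] op 0.0876 q [-55.3  20.6   0.6  -0.  -70.1 -16.5]
side [[448.5, 0.0, 325.7], [0.0, 448.5, 238.0], [0.0, 0.0, 1.0]] -0.10898651194996307 cam [-0.404 -0.541  0.668] fwd [ 0.75  0.45 -0.49]
top [[575.3, 0.0, 325.2], [0.0, 575.3, 243.0], [0.0, 0.0, 1.0]] -0.046733406740859344 cam [0.341 0.01  1.427] fwd [ 0.14 -0.02 -0.99]
wrist [[390.8, 0.0, 325.4], [0.0, 390.8, 240.7], [0.0, 0.0, 1.0]] 0.026450248845178485 cam [ 0.135 -0.666  0.383] fwd [ 0.28  0.09 -0.96]
```

View pics/side0.png

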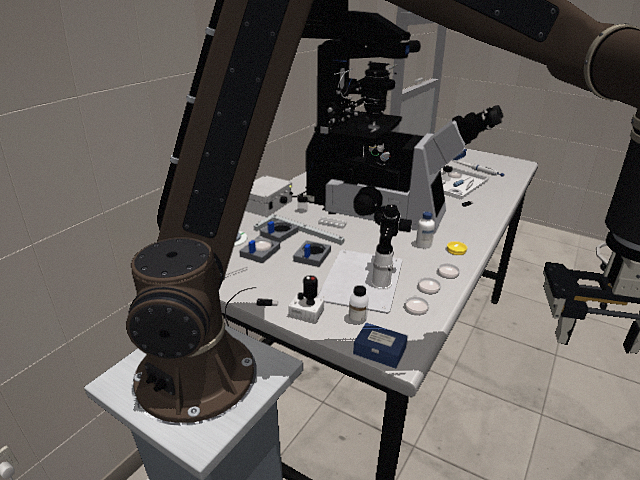

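View pics/top0.png

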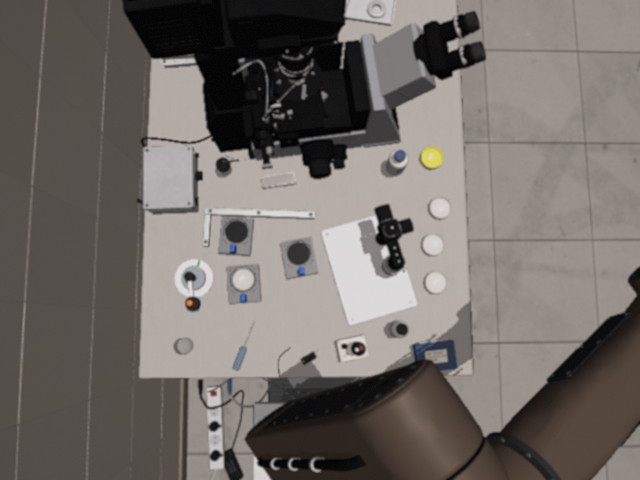

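View pics/wrist0.png

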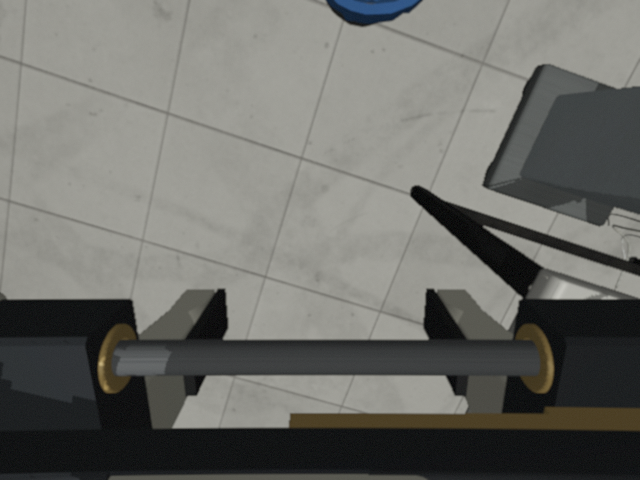

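Run:
```python
from h import *
p=snapshot('top')
im=cv2.cvtColor(p['img'],cv2.COLOR_RGB2BGR)
cv2.imwrite('pics/topc.png',cv2.resize(im[190:370,130:330],None,fx=4,fy=3.3,interpolation=cv2.INTER_CUBIC)[:600])
cv2.imwrite('pics/topd.png',cv2.resize(im[140:370,320:480],None,fx=3,fy=2.6,interpolation=cv2.INTER_CUBIC))
W=cloud(p)
for n in ['holder_a','spare_dish_1','media_bottle','oil_bottle','beaker','lamp_grip','index_ring','loaded_dish_a','fence','lamp_base','insert_ring']:
    for f in (models.cut_out,models.spot_point):
        r=f(n,p)
        print(n,f.__name__,[(np.round(d['uv']).astype(int).tolist(),round(d['conf'],2)) for d in r])
for n in ['row_corner','holder_a_pocket']:
        r=models.spot_point(n,p)
        print(n,[(np.round(d['uv'],1).tolist(),round(d['conf'],2),np.round(atz(p,*d['uv'],0.0 if n=='row_corner' else .0115),4).tolist()) for d in r])
```

```text
holder_a call [([246, 293], 0.94), ([297, 261], 0.72), ([235, 236], 0.6)]
holder_a call [([246, 284], 0.7), ([298, 260], 0.67), ([236, 233], 0.57), ([396, 329], 0.15)]
spare_dish_1 call [([438, 282], 0.89), ([442, 210], 0.73), ([430, 158], 0.73), ([432, 244], 0.7)]
spare_dish_1 call [([441, 207], 0.83), ([431, 158], 0.8), ([431, 243], 0.79), ([437, 282], 0.61)]
media_bottle call [([395, 162], 0.56)]
media_bottle call [([391, 165], 0.69), ([444, 208], 0.19)]
oil_bottle call [([398, 329], 0.55)]
oil_bottle call [([397, 328], 0.74), ([187, 345], 0.71), ([190, 300], 0.36)]
beaker call [([182, 344], 0.72)]
beaker call [([188, 345], 0.72)]
lamp_grip call [([190, 297], 0.61), ([246, 215], 0.6), ([190, 281], 0.32)]
lamp_grip call [([190, 301], 0.62)]
index_ring call [([207, 279], 0.71), ([234, 233], 0.64)]
index_ring call [([194, 276], 0.87), ([186, 345], 0.6)]
loaded_dish_a call [([237, 275], 0.78), ([395, 162], 0.48)]
loaded_dish_a call [([243, 277], 0.81), ([298, 250], 0.53)]
fence call [([244, 215], 0.92), ([236, 233], 0.74), ([191, 281], 0.15)]
fence call [([255, 214], 0.69)]
lamp_base call [([192, 281], 0.57)]
lamp_base call [([188, 278], 0.6), ([434, 281], 0.38), ([234, 232], 0.18)]
insert_ring call []
insert_ring call []
row_corner [([213.1, 213.7], 0.73, [0.6148, 0.2642, 0.0])]
holder_a_pocket [([235.6, 226.8], 0.94, [0.5792, 0.2055, 0.0115]), ([393.3, 167.6], 0.39, [0.73, -0.1917, 0.0115])]
```

View pics/topc.png

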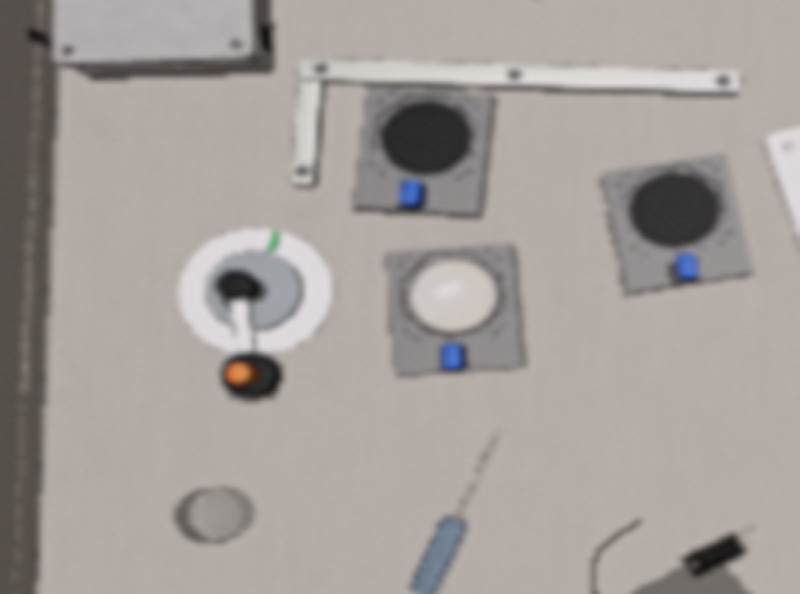

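View pics/topd.png

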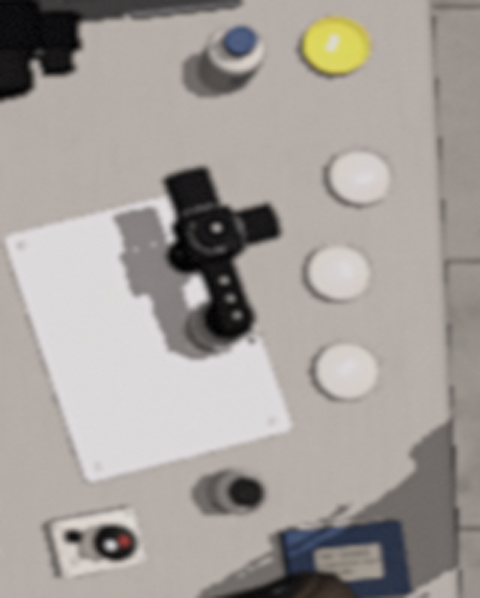

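```bash
cat >> h.py <<'E'
from scipy.spatial.transform import Rotation as Ro
def go(*wps):
    """wps: (x,y,z,yaw) world, tool down -> shift in current tool axes"""
    o=telemetry.get_obs(); R=Ro.from_euler('xyz',o['orientation'],degrees=True)
    for w in wps:
        T=Ro.from_euler('xyz',[180,0,w[3]],degrees=True)
        d=R.inv().apply(np.array(w[:3])-o['tool_pos']); rv=(R.inv()*T).as_rotvec(degrees=True)
        print(w,'->',' '.join('%.4f'%v for v in d),' '.join('%.1f'%v for v in rv))
def blobs(p,mask,z,minA=15):
    n,l,s,c=cv2.connectedComponentsWithStats(mask.astype(np.uint8))
    return [(s[i,4],c[i],atz(p,*c[i],z)) for i in range(1,n) if s[i,4]>=minA]
def hsv(p): return cv2.cvtColor(p['img'],cv2.COLOR_RGB2HSV)
E
python3 - <<'E'
from h import *
p=snapshot('top'); H=hsv(p)
roi=np.zeros((480,640),bool); roi[190:370,140:330]=1
blue=(H[...,0]>105)&(H[...,0]<125)&(H[...,1]>150)&roi
for b in blobs(p,blue,0.055): print('blue',b[0],np.round(b[1],1),np.round(b[2],4))
dark=(H[...,2]<70)&roi
for b in blobs(p,dark,0.0115,60): print('dark',b[0],np.round(b[1],1),np.round(b[2],4))
g=(H[...,0]>40)&(H[...,0]<80)&(H[...,1]>100)&roi
for b in blobs(p,g,0.003,4): print('green',b[0],np.round(b[1],1),np.round(b[2],4))
orr=(H[...,0]>5)&(H[...,0]<18)&(H[...,1]>150)&roi
for b in blobs(p,orr,0.095,4): print('orange',b[0],np.round(b[1],1),np.round(b[2],4))
w=(H[...,2]>190)&(H[...,1]<25); w[:,:180]=0; w&=roi
for b in blobs(p,w,0.018,30): print('white',b[0],np.round(b[1],1),np.round(b[2],4))
roi2=np.zeros((480,640),bool); roi2[140:300,410:460]=1
w=(H[...,2]>190)&(H[...,1]<35)&roi2
for b in blobs(p,w,0.015,30): print('dish',b[0],np.round(b[1],1),np.round(b[2],4))
W=cloud(p)
for uv in [(235,232),(236,214),(440,208),(260,300),(243,280),(193,303),(234,250)]:
    print(uv,np.round(W[uv[1],uv[0]],4), p['img'][uv[1],uv[0]])
go((0.5,-0.3,0.28,-180),(0.46,0.13,0.28,180))
E
```

```text
blue 26 [232.5 248.8] [0.5185 0.2061 0.055 ]
blue 18 [301.  270.5] [0.4653 0.0418 0.055 ]
blue 27 [242.7 297.8] [0.4011 0.1803 0.055 ]
dark 362 [236.1 231.2] [0.5681 0.204  0.0115]
dark 348 [298.1 253.1] [0.5125 0.0499 0.0115]
dark 63 [189.3 276.3] [0.4563 0.3176 0.0115]
dark 88 [194.4 304.1] [0.388  0.3036 0.0115]
dark 81 [308.  358.2] [0.2562 0.0264 0.0115]
orange 44 [189.9 302.7] [0.3885 0.2966 0.095 ]
white 225 [235.1 211.2] [0.6175 0.2064 0.018 ]
white 283 [286.4 212.8] [0.6128 0.0787 0.018 ]
white 108 [206.1 226.8] [0.5785 0.2776 0.018 ]
white 156 [326.5 239.7] [ 0.5447 -0.0204  0.018 ]
white 277 [186.5 276.6] [0.4549 0.323  0.018 ]
white 304 [204.9 279.2] [0.4484 0.2779 0.018 ]
white 298 [242.9 279.1] [0.4483 0.185  0.018 ]
dish 285 [440.  207.6] [ 0.6256 -0.3067  0.015 ]
dish 303 [433.  244.3] [ 0.5325 -0.2857  0.015 ]
dish 318 [435.6 282. ] [ 0.4385 -0.2891  0.015 ]
dish 77 [411.8 292.1] [ 0.414  -0.2295  0.015 ]
(235, 232) [0.5667 0.2073 0.0075] [44 43 44]
(236, 214) [0.6111 0.2045 0.0144] [174 172 169]
(440, 208) [ 0.6246 -0.3067  0.0144] [219 216 218]
(260, 300) [0.397  0.1425 0.0203] [134 129 128]
(243, 280) [0.4451 0.183  0.0311] [209 203 201]
(193, 303) [0.3883 0.2924 0.0815] [87 48 25]
(234, 250) [0.5159 0.2029 0.0518] [ 41  71 134]
(0.5, -0.3, 0.28, -180) -> -0.3812 0.2338 -0.0534 -0.0 0.0 18.2
(0.46, 0.13, 0.28, 180) -> -0.4776 0.6548 -0.0534 -0.0 0.0 18.2
```

Request:
jog_arm(targets="0 0 -0.05 0 0 0 1; -0.1 0.06 -0.053 0 0 5 0; -0.2 0.12 -0.053 0 0 10 0; -0.3 0.18 -0.053 0 0 15 0; -0.38 0.234 -0.053 0 0 18.2 -0.3; -0.38 0.234 -0.053 0 0 18.2 -0.3; -0.40 0.33 -0.053 0 0 18.2 -0.3; -0.42 0.39 -0.053 0 0 18.2 -0.3")

```text
clock: 2.45
tool_pos: [0.4515, -0.2821, 0.2793]
orientation: [-180.0, 0.0, -180.0]
force: [1.5, -0.1, 0.5]
opening: 0.0312
```

Run:
```python
from h import *
st(); go((0.46,0.13,0.28,180))
```

```text
t 2.45 tcp [ 0.4515 -0.2821  0.2793] rpy [-180.      0.   -179.98] F [ 1.5 -0.1  0.5] op 0.0312 q [-10.9   5.2 -12.4   0.  -72.3 -79.1]
(0.46, 0.13, 0.28, 180) -> -0.0086 0.4121 -0.0008 -0.0 0.0 0.0
```

Request:
jog_arm(targets="-0.009 0.06 0 0 0 0 -0.3; -0.009 0.12 0 0 0 0 -0.3; -0.009 0.18 0 0 0 0 -0.3; -0.009 0.24 0 0 0 0 -0.3; -0.009 0.3 0 0 0 0 -0.3; -0.009 0.36 0 0 0 0 -0.3; -0.009 0.412 0 0 0 0 -0.3; -0.009 0.412 0 0 0 0 -0.3")

```text
clock: 3.45
tool_pos: [0.4603, 0.1329, 0.2792]
orientation: [180.0, 0.0, -179.7]
force: [-0.6, -0.4, 0.2]
opening: 0.0311
```

Run:
```python
from h import *
st(); p=snapshot('wrist'); save(p,'w1')
```

```text
t 3.45 tcp [0.4603 0.1329 0.2792] rpy [ 1.7999e+02  1.0000e-02 -1.7975e+02] F [-0.6 -0.4  0.2] op 0.0311 q [  39.7   -0.2  -18.2   -0.   -72.  -129.4]
```

View pics/w1.png

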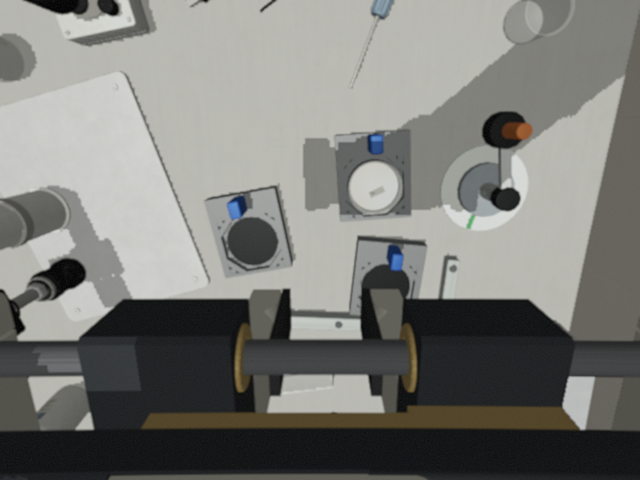

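```bash
cat >> h.py <<'E'
def rects(p,lo=0.0155,hi=0.0245,roi=(0.34,0.66,-0.02,0.33),minA=150,verbose=True):
    W=cloud(p); Wn=np.nan_to_num(W,nan=-9)
    m=(Wn[...,2]>lo)&(Wn[...,2]<hi)&(Wn[...,0]>roi[0])&(Wn[...,0]<roi[1])&(Wn[...,1]>roi[2])&(Wn[...,1]<roi[3])
    m=cv2.morphologyEx(m.astype(np.uint8),cv2.MORPH_OPEN,np.ones((2,2)))
    n,l,s,c=cv2.connectedComponentsWithStats(m); out=[]
    for i in range(1,n):
        if s[i,4]<minA: continue
        v,u=np.where(l==i); X=W[v,u]
        r=cv2.minAreaRect((X[:,:2]*1000).astype(np.float32))
        out.append((s[i,4],r,np.median(X[:,2])))
        if verbose: print(s[i,4],'c',np.round(r[0],1),'size',np.round(r[1],1),'ang',round(r[2],1),'z',round(float(np.median(X[:,2])),4))
    return out
E
python3 - <<'E'
from h import *
for n in ['wrist','top']:
    p=snapshot(n); print(n); rects(p)
    H=hsv(p); W=cloud(p)
    blue=(H[...,0]>105)&(H[...,0]<125)&(H[...,1]>120)
    k,l,s,c=cv2.connectedComponentsWithStats(blue.astype(np.uint8))
    for i in range(1,k):
        if s[i,4]>12:
            X=W[l==i]; X=X[X[:,2]>0.049]
            if len(X)>3 and X[:,0].min()>.3: print(' tab',len(X),np.round(np.median(X,0),4), 'mid',np.round((X.min(0)+X.max(0))/2,4))
    b=np.nan_to_num(W[...,2]); 
    print(' bench z', np.median(W[300:340,150:170,2]) if n=='top' else np.median(W[100:110,200:300,2]))
E
```

```text
wrist
3221 c [nan nan] size [0. 0.] ang 0.0 z nan
2830 c [nan nan] size [0. 0.] ang 0.0 z nan
2067 c [509.3 202.6] size [187.5  97.4] ang 7.7 z nan
431 c [495.2 237.1] size [210.6  29.3] ang 38.4 z nan
753 c [557.8 120.7] size [170.7  82.4] ang 9.7 z nan
 tab 223 [0.4024 0.1807 0.0539] mid [0.4025 0.1808 0.0525]
 tab 200 [0.4659 0.0424 0.0539] mid [0.4667 0.0418 0.0526]
 tab 190 [0.5206 0.2068 0.0537] mid [0.5211 0.2073 0.0526]
 bench z nan
top
170 c [421.7 158. ] size [57.9 32.8] ang 0.6 z 0.0188
 tab 19 [0.7583 0.0874 0.4256] mid [0.7591 0.088  0.4302]
 tab 30 [0.4026 0.1797 0.0555] mid [0.4028 0.1797 0.0562]
 bench z nan
```

```bash
sed -i 's/np.ones((2,2))/np.ones((3,3))/' h.py
python3 - <<'E'
from h import *
p=snapshot('wrist'); rects(p)
H=hsv(p);W=cloud(p)
print('z bench',np.nanmedian(W[95:120,180:280,2]))
g=(H[...,0]>40)&(H[...,0]<85)&(H[...,1]>90)
for b in blobs(p,g,0.003,6): print('green',b[0],np.round(b[1],1),np.round(b[2],4))
o=(H[...,0]>5)&(H[...,0]<18)&(H[...,1]>130)
for b in blobs(p,o,0.08,10): print('or',b[0],np.round(b[1],1),np.round(b[2],4))
m=o&(W[...,2]>0.088)&(W[...,0]<.5); print('pin top',np.round(np.nanmedian(W[m],0),4),m.sum())
# ring: bright pixels z<0.006
m=(H[...,2]>185)&(H[...,1]<30)&(W[...,2]<0.008)&(np.abs(W[...,0]-.455)<.06)&(np.abs(W[...,1]-.30)<.06)
X=W[m][:,:2]*1000; c,r=cv2.minEnclosingCircle(X.astype(np.float32)); print('ring',c,r,len(X))
m=(W[...,2]>0.012)&(W[...,2]<0.03)&(np.abs(W[...,0]-.455)<.05)&(np.abs(W[...,1]-.30)<.05)
X=W[m][:,:2]*1000; print('foot',cv2.minEnclosingCircle(X.astype(np.float32)),len(X))
m=(W[...,2]>0.05)&(np.abs(W[...,0]-.43)<.12)&(np.abs(W[...,1]-.30)<.1)
v,u=np.where(m); 
import sys
for r in models.spot_point('index_ring',p)[:2]+models.spot_point('lamp_base',p)[:2]: print(r['uv'],r['conf'],np.round(atz(p,*r['uv'],0.0),4))
for r in models.spot_point('lamp_grip',p)[:2]: print(r['uv'],r['conf'],np.round(atz(p,*r['uv'],0.08),4))
for r in models.spot_point('row_corner',p)[:2]: print(r['uv'],r['conf'],np.round(atz(p,*r['uv'],0.0),4))
E
```

```text
3233 c [438.9 184.5] size [92.2 78.1] ang 4.6 z 0.019
2817 c [502.7  47.8] size [92.5 78.4] ang 10.6 z 0.0189
2029 c [557.3 204.9] size [78.4 92. ] ang 85.2 z 0.0189
425 c [555.9 277.9] size [13.7 47.6] ang 87.8 z 0.0171
741 c [613.7 130. ] size [81.1 16.1] ang 87.8 z 0.0169
z bench -0.000908347009776754
green 6 [73.5  4.5] [ 0.2767 -0.1127  0.003 ]
green 7 [62.  10.7] [ 0.2821 -0.1247  0.003 ]
green 25 [473.3 220.9] [0.4909 0.2982 0.003 ]
green 6 [ 24.8 329.2] [ 0.6281 -0.2389  0.003 ]
or 462 [519.6 129.6] [0.3895 0.2988 0.08  ]
pin top [0.3895 0.2972 0.0937] 249
ring (455.7262878417969, 299.55596923828125) 80.62530517578125 2512
foot ((453.5439758300781, 308.27191162109375), 28.760875701904297) 330
[520.5, 21.1] 0.25 [0.2892 0.3217 0.    ]
[388.2, 276.3] 0.71 [0.5602 0.2052 0.    ]
[488.0, 187.7] 0.6 [0.4535 0.3113 0.    ]
[522.4, 128.8] 0.55 [0.3888 0.3011 0.08  ]
```

Run:
```python
from h import *
go((0.521,0.2072,0.10,175.2),(0.521,0.2072,0.034,175.2))
```

```text
(0.521, 0.2072, 0.1, 175.2) -> -0.0604 0.0783 0.1794 0.0 0.0 4.7
(0.521, 0.2072, 0.034, 175.2) -> -0.0604 0.0783 0.2454 0.0 0.0 4.7
```

Request:
jog_arm(targets="-0.04 0.05 0 0 0 4.7 -0.3; -0.0604 0.0783 0.04 0 0 4.7 -0.3; -0.0604 0.0783 0.1 0 0 4.7 -0.3; -0.0604 0.0783 0.15 0 0 4.7 -0.3; -0.0604 0.0783 0.19 0 0 4.7 -0.3; -0.0604 0.0783 0.22 0 0 4.7 -0.3; -0.0604 0.0783 0.2454 0 0 4.7 -0.3; -0.0604 0.0783 0.2454 0 0 4.7 -0.3")

```text
clock: 4.85
tool_pos: [0.5201, 0.2057, 0.0323]
orientation: [-179.8, -0.2, 175.2]
force: [0.1, 0.4, 0.0]
opening: 0.0303
```

Request:
jog_arm(targets="0 0 0 0 0 0 -0.3; 0 0 0 0 0 0 -1; 0 0 0 0 0 0 -1; 0 0 0 0 0 0 -1; 0 0 0 0 0 0 -1; 0 0 0 0 0 0 -1; 0 0 0 0 0 0 -1; 0 0 0 0 0 0 -1")

```text
clock: 5.85
tool_pos: [0.5207, 0.2063, 0.0332]
orientation: [-179.9, -0.1, 175.2]
force: [-0.5, 0.7, 7.2]
opening: 0.0115
```

Run:
```python
from h import *
st(); p=snapshot('wrist'); save(p,'w2'); rects(p)
```

```text
t 5.85 tcp [0.5207 0.2063 0.0332] rpy [-1.7991e+02 -8.0000e-02  1.7518e+02] F [-0.5  0.7  7.2] op 0.0115 q [  41.6   21.5  -27.1    0.   -41.6 -136.5]
21819 c [438.8 184. ] size [92.5 78.7] ang 4.5 z 0.019
417 c [453.1 303.4] size [ 7.7 17.2] ang 80.8 z 0.0199
5582 c [495.9  75.2] size [88.3 24.1] ang 10.8 z 0.0188
2625 c [517.2 206.5] size [78.2 11.5] ang 85.4 z 0.0189
```

View pics/w2.png

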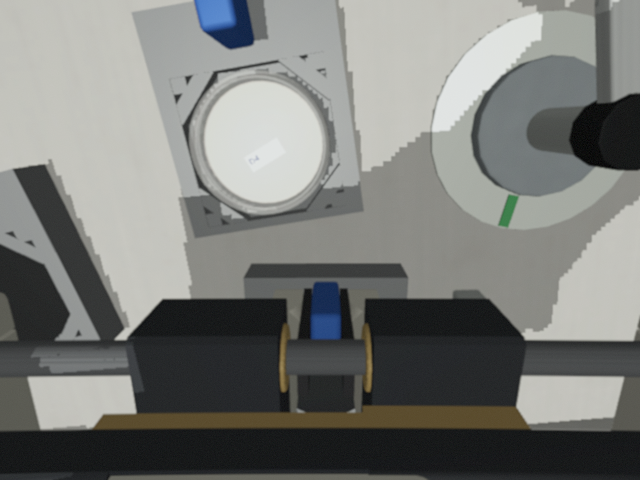

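Run:
```python
from h import *
go((0.524,0.2295,0.0332,177.8),(0.526,0.2325,0.0332,177.8),(0.529,0.235,0.0332,177.8))
```

```text
(0.524, 0.2295, 0.0332, 177.8) -> -0.0013 0.0234 -0.0000 -0.1 -0.1 -2.6
(0.526, 0.2325, 0.0332, 177.8) -> -0.0031 0.0266 -0.0000 -0.1 -0.1 -2.6
(0.529, 0.235, 0.0332, 177.8) -> -0.0059 0.0293 -0.0001 -0.1 -0.1 -2.6
```

Request:
jog_arm(targets="0 0.006 0 0 0 -0.7 -1; -0.0006 0.012 0 0 0 -1.3 -1; -0.001 0.018 0 0 0 -2 -1; -0.0013 0.0234 0 0 0 -2.6 -1; -0.002 0.025 0 0 0 -2.6 -1; -0.003 0.0266 0 0 0 -2.6 -1; -0.0031 0.0266 0 0 0 -2.6 -1; -0.0031 0.0266 0 0 0 -2.6 -1")

```text
clock: 6.9
tool_pos: [0.5258, 0.2326, 0.0329]
orientation: [-179.9, -0.1, 177.8]
force: [-2.4, -1.0, 1.5]
opening: 0.0116
```

Run:
```python
from h import *
st()
```

```text
t 6.9 tcp [0.5258 0.2326 0.0329] rpy [-1.7991e+02 -1.0000e-01  1.7778e+02] F [-2.4 -1.   1.5] op 0.0116 q [  43.3   22.6  -25.1   -0.   -42.4 -135.6]
```

Request:
jog_arm(targets="-0.001 0 0 0 0 0 -1; -0.002 0 0 0 0 0 -1; -0.003 0 0 0 0 0 -1; -0.004 0 0 0 0 0 -1; -0.004 0.001 0 0 0 0 -1; -0.004 0.002 0 0 0 0 -1; -0.004 0.003 0 0 0 0 -1; -0.004 0.003 0 0 0 0 -1")

```text
clock: 7.9
tool_pos: [0.5275, 0.2329, 0.0329]
orientation: [-179.7, -0.3, 177.7]
force: [-11.2, -7.3, 14.5]
opening: 0.0114
```

Request:
jog_arm(targets="0 0 0 0 0 0 -1; 0 0 0 0 0 0 -0.3; 0 0 0 0 0 0 -0.3; 0 0 0 0 0 0 -0.3; 0 0 -0.04 0 0 0 -0.3; 0.02 -0.02 -0.1 0 0 0 -0.3; 0.05 -0.03 -0.15 0 0 0 -0.3; 0.05 -0.03 -0.2 0 0 0 -0.3")

```text
clock: 8.9
tool_pos: [0.4761, 0.2052, 0.2356]
orientation: [-179.7, -0.3, 177.8]
force: [1.6, 1.7, 0.1]
opening: 0.0309
```

Run:
```python
from h import *
st(); p=snapshot('wrist'); save(p,'w3'); rects(p)
p=snapshot('wrist'); rects(p)
```

```text
t 8.9 tcp [0.4761 0.2052 0.2356] rpy [-179.73   -0.32  177.76] F [1.6 1.7 0.1] op 0.0309 q [ 4.500e+01  5.600e+00 -1.770e+01 -1.000e-01 -6.710e+01 -1.372e+02]
4111 c [438.9 184.3] size [91.9 78.2] ang 4.5 z 0.019
3503 c [502.6  47.6] size [92.3 80.3] ang 10.2 z 0.0188
3731 c [570.5 223.4] size [122.5 105.5] ang 87.6 z 0.0186
4013 c [438.9 184.5] size [91.8 78. ] ang 4.6 z 0.019
1931 c [500.   62.9] size [92.1 49.6] ang 11.4 z 0.0189
1464 c [505.6  31.8] size [92.1 48. ] ang 11.6 z 0.0188
3967 c [571.8 226. ] size [117.  108.1] ang 87.1 z 0.0185
```

View pics/w3.png

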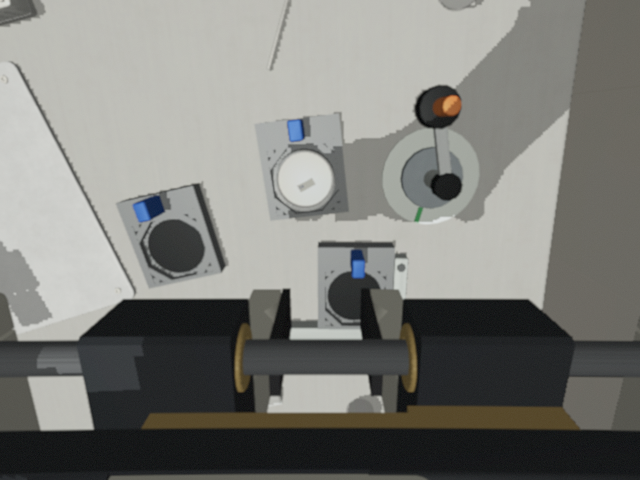

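Run:
```python
from h import *
go((0.403,0.1815,0.12,-175.4),(0.403,0.1815,0.034,-175.4))
```

```text
(0.403, 0.1815, 0.12, -175.4) -> 0.0763 -0.0292 0.1196 0.1 0.2 -6.8
(0.403, 0.1815, 0.034, -175.4) -> 0.0766 -0.0293 0.2056 0.1 0.2 -6.8
```

Request:
jog_arm(targets="0.05 -0.02 0 0 0.1 -5 -0.3; 0.0765 -0.0293 0.05 0.1 0.2 -6.8 -0.3; 0.0765 -0.0293 0.1 0.1 0.2 -6.8 -0.3; 0.0765 -0.0293 0.14 0.1 0.2 -6.8 -0.3; 0.0765 -0.0293 0.17 0.1 0.2 -6.8 -0.3; 0.0765 -0.0293 0.19 0.1 0.2 -6.8 -0.3; 0.0765 -0.0293 0.203 0.1 0.2 -6.8 -0.3; 0.0765 -0.0293 0.203 0.1 0.2 -6.8 -0.3")

```text
clock: 10.0
tool_pos: [0.4029, 0.1812, 0.036]
orientation: [-179.9, -0.1, -175.4]
force: [0.7, -1.2, 0.6]
opening: 0.0303
```

Request:
jog_arm(targets="0 0 0 0 0 0 -0.3; 0 0 0 0 0 0 -1; 0 0 0 0 0 0 -1; 0 0 0 0 0 0 -1; 0 0 0 0 0 0 -1; 0 0 0 0 0 0 -1; 0 0 0 0 0 0 -1; 0 0 0 0 0 0 -1")

```text
clock: 11.0
tool_pos: [0.4031, 0.1814, 0.0365]
orientation: [-179.9, -0.1, -175.4]
force: [-2.7, 0.6, 6.3]
opening: 0.0117
```

Run:
```python
from h import *
st(); 
go((0.420,0.146,0.0355,-178),(0.45,0.146,0.0355,177.8),(0.519,0.147,0.0355,177.8),(0.5225,0.152,0.0355,177.8))
```

```text
t 11.0 tcp [0.4031 0.1814 0.0365] rpy [-1.7991e+02 -6.0000e-02 -1.7538e+02] F [-2.7  0.6  6.3] op 0.0117 q [  50.    11.9  -41.7    0.   -36.5 -135.4]
(0.42, 0.146, 0.0355, -178) -> -0.0140 -0.0367 0.0010 -0.1 -0.1 2.6
(0.45, 0.146, 0.0355, 177.8) -> -0.0439 -0.0391 0.0010 -0.1 -0.1 6.8
(0.519, 0.147, 0.0355, 177.8) -> -0.1128 -0.0436 0.0009 -0.1 -0.1 6.8
(0.5225, 0.152, 0.0355, 177.8) -> -0.1167 -0.0389 0.0009 -0.1 -0.1 6.8
```

Request:
jog_arm(targets="-0.005 -0.012 0 0 0 0.9 -1; -0.01 -0.025 0 0 0 1.8 -1; -0.014 -0.0367 0 0 0 2.6 -1; -0.026 -0.038 0 0 0 4 -1; -0.038 -0.039 0 0 0 5.6 -1; -0.052 -0.0395 0 0 0 6.8 -1; -0.066 -0.0405 0 0 0 6.8 -1; -0.08 -0.0415 0 0 0 6.8 -1")

```text
clock: 12.0
tool_pos: [0.4867, 0.1461, 0.0365]
orientation: [-179.9, -0.1, 177.8]
force: [-5.2, -0.3, 8.5]
opening: 0.012
```

Run:
```python
from h import *
st(); 
go((0.519,0.147,0.0362,177.8),(0.5225,0.152,0.0362,177.8))
```

```text
t 12.0 tcp [0.4867 0.1461 0.0365] rpy [-1.7986e+02 -1.1000e-01  1.7777e+02] F [-5.2 -0.3  8.5] op 0.012 q [ 3.890e+01  1.720e+01 -3.350e+01  1.000e-01 -3.940e+01 -1.312e+02]
(0.519, 0.147, 0.0362, 177.8) -> -0.0322 0.0022 0.0002 -0.1 -0.1 -0.0
(0.5225, 0.152, 0.0362, 177.8) -> -0.0355 0.0073 0.0002 -0.1 -0.1 -0.0
```

Request:
jog_arm(targets="-0.012 0 0 0 0 0 -1; -0.024 0.001 0 0 0 0 -1; -0.034 0.002 0 0 0 0 -1; -0.037 0.004 0 0 0 0 -1; -0.039 0.007 0 0 0 0 -1; -0.0405 0.010 0 0 0 0 -1; -0.0405 0.0125 0 0 0 0 -1; -0.0405 0.0135 0 0 0 0 -1")

```text
clock: 13.0
tool_pos: [0.5254, 0.154, 0.0364]
orientation: [-179.5, -0.4, 177.6]
force: [-9.1, -15.7, 20.3]
opening: 0.0117
```

Request:
jog_arm(targets="0 0 0 0 0 0 -1; 0 0 0 0 0 0 -0.3; 0 0 0 0 0 0 -0.3; 0 0 0 0 0 0 -0.3; 0 0 -0.04 0 0 0 -0.3; 0.02 -0.02 -0.1 0 0 0 -0.3; 0.05 -0.03 -0.15 0 0 0 -0.3; 0.08 -0.03 -0.2 0 0 0 -0.3")

```text
clock: 14.0
tool_pos: [0.4449, 0.1283, 0.239]
orientation: [-179.5, -0.4, 177.6]
force: [0.6, 1.9, 0.8]
opening: 0.0304
```

Run:
```python
from h import *
st(); p=snapshot('wrist'); save(p,'w4'); rects(p)
```

```text
t 14.0 tcp [0.4449 0.1283 0.239 ] rpy [-179.54   -0.4   177.58] F [0.6 1.9 0.8] op 0.0304 q [ 4.060e+01 -0.000e+00 -2.340e+01  1.000e-01 -6.730e+01 -1.331e+02]
1539 c [498.8  67.6] size [92.3 38.5] ang 10.8 z 0.019
1126 c [497.5  16.3] size [33.3 81.7] ang 84.6 z 0.0188
1771 c [553.6 152.2] size [78. 78.] ang 87.9 z 0.019
785 c [531.5 212.3] size [37.5 29.1] ang 87.2 z 0.019
862 c [533.4 258.9] size [55.1 29. ] ang 85.9 z 0.0187
```

View pics/w4.png

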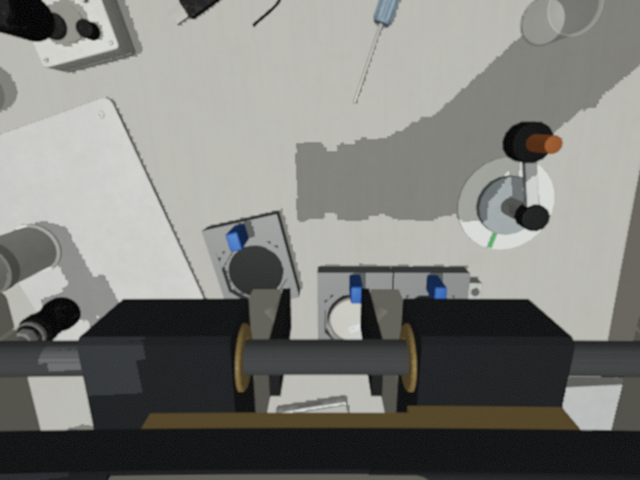

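Run:
```python
from h import *
go((0.4665,0.0415,0.12,-169.4),(0.4665,0.0415,0.035,-169.4))
p=snapshot('top'); W=cloud(p)
m=(W[...,2]>.09)&(W[...,2]<.25)&(W[...,1]<0.1)&(W[...,1]>-.3)&(W[...,0]>.3)&(W[...,0]<.68)
print(m.sum(), np.nanmin(W[m],0),np.nanmax(W[m],0))
save(p,'t4')
```

```text
(0.4665, 0.0415, 0.12, -169.4) -> -0.0250 -0.0862 0.1263 -0.2 0.0 -13.0
(0.4665, 0.0415, 0.035, -169.4) -> -0.0249 -0.0859 0.2113 -0.2 0.0 -13.0
1365 [ 0.31393079 -0.21342099  0.09038019] [ 0.60575802 -0.12782368  0.20007429]
```

Request:
jog_arm(targets="-0.02 -0.05 0 -0.2 0 -8 -0.3; -0.025 -0.086 0.04 -0.2 0 -13 -0.3; -0.025 -0.086 0.09 -0.2 0 -13 -0.3; -0.025 -0.086 0.14 -0.2 0 -13 -0.3; -0.025 -0.086 0.17 -0.2 0 -13 -0.3; -0.025 -0.086 0.195 -0.2 0 -13 -0.3; -0.025 -0.086 0.2105 -0.2 0 -13 -0.3; -0.025 -0.086 0.2105 -0.2 0 -13 -0.3")

```text
clock: 15.1
tool_pos: [0.4674, 0.0422, 0.0319]
orientation: [180.0, -0.1, -169.3]
force: [0.1, 0.5, -0.2]
opening: 0.0308
```

Request:
jog_arm(targets="0 0 0 0 0 0 -0.3; 0 0 0 0 0 0 -1; 0 0 0 0 0 0 -1; 0 0 0 0 0 0 -1; 0 0 0 0 0 0 -1; 0 0 0 0 0 0 -1; 0 0 0 0 0 0 -1; 0 0 0 0 0 0 -1")

```text
clock: 16.1
tool_pos: [0.4676, 0.0422, 0.0324]
orientation: [180.0, -0.1, -169.3]
force: [-0.6, -0.7, 6.7]
opening: 0.0116
```

Run:
```python
from h import *
o=st(); z=o['tool_pos'][2]
go((0.48,0.053,z,-176),(0.50,0.06,z,177.8),(0.515,0.063,z,177.8),(0.522,0.068,z,177.8),(.525,.0695,z,177.8))
```

```text
t 16.1 tcp [0.4676 0.0422 0.0324] rpy [ 1.7998e+02 -7.0000e-02 -1.6927e+02] F [-0.6 -0.7  6.7] op 0.0116 q [ 2.920e+01  1.450e+01 -3.860e+01 -1.000e-01 -3.700e+01 -1.085e+02]
(0.48, 0.053, np.float64(0.03244141539956616), -176) -> -0.0142 0.0083 -0.0000 0.0 -0.1 6.7
(0.5, 0.06, np.float64(0.03244141539956616), 177.8) -> -0.0351 0.0115 -0.0000 0.0 -0.1 12.9
(0.515, 0.063, np.float64(0.03244141539956616), 177.8) -> -0.0504 0.0116 -0.0001 0.0 -0.1 12.9
(0.522, 0.068, np.float64(0.03244141539956616), 177.8) -> -0.0582 0.0152 -0.0001 0.0 -0.1 12.9
(0.525, 0.0695, np.float64(0.03244141539956616), 177.8) -> -0.0615 0.0161 -0.0001 0.0 -0.1 12.9
```

Request:
jog_arm(targets="-0.007 0.004 0 0 0 3 -1; -0.014 0.008 0 0 0 6.5 -1; -0.025 0.01 0 0 0 10 -1; -0.035 0.0115 0 0 0 12.9 -1; -0.043 0.0115 0 0 0 12.9 -1; -0.0505 0.0116 0 0 0 12.9 -1; -0.0545 0.0125 0 0 0 12.9 -1; -0.0545 0.0125 0 0 0 12.9 -1")

```text
clock: 17.1
tool_pos: [0.5184, 0.0643, 0.0325]
orientation: [-180.0, -0.1, 177.8]
force: [-1.8, -2.5, 3.3]
opening: 0.0119
```

Run:
```python
from h import *
o=st(); z=o['tool_pos'][2]
go((0.5255,0.068,z,177.8),(.5255,.08,z,177.8))
```

```text
t 17.1 tcp [0.5184 0.0643 0.0325] rpy [-1.7997e+02 -1.2000e-01  1.7781e+02] F [-1.8 -2.5  3.3] op 0.0119 q [ 2.860e+01  1.870e+01 -3.190e+01 -1.000e-01 -3.950e+01 -1.207e+02]
(0.5255, 0.068, np.float64(0.032464252938568555), 177.8) -> -0.0069 0.0040 -0.0000 -0.0 -0.1 0.0
(0.5255, 0.08, np.float64(0.032464252938568555), 177.8) -> -0.0064 0.0160 -0.0000 -0.0 -0.1 0.0
```

Request:
jog_arm(targets="-0.002 0.001 0 0 0 0 -1; -0.004 0.003 0 0 0 0 -1; -0.006 0.005 0 0 0 0 -1; -0.0065 0.008 0 0 0 0 -1; -0.0065 0.011 0 0 0 0 -1; -0.0065 0.013 0 0 0 0 -1; -0.0065 0.015 0 0 0 0 -1; -0.0065 0.0155 0 0 0 0 -1")

```text
clock: 18.1
tool_pos: [0.5225, 0.0764, 0.0324]
orientation: [-179.7, -0.4, 177.8]
force: [-7.9, -13.9, 15.5]
opening: 0.0116
```

Request:
jog_arm(targets="0 0 0 0 0 0 -1; 0 0 0 0 0 0 -0.3; 0 0 0 0 0 0 -0.3; 0 0 0 0 0 0 -0.3; 0 0 -0.04 0 0 0 -0.3; 0.03 0.02 -0.09 0 0 0 -0.3; 0.07 0.05 -0.14 0 0 0 -0.3; 0.11 0.07 -0.18 0 0 0 -0.3")

```text
clock: 19.1
tool_pos: [0.4196, 0.1503, 0.2106]
orientation: [-179.7, -0.4, 177.7]
force: [-0.5, 1.5, 1.7]
opening: 0.0304
```

Run:
```python
from h import *
st(); p=snapshot('wrist'); save(p,'w5'); rects(p)
H=hsv(p); W=cloud(p)
blue=(H[...,0]>105)&(H[...,0]<125)&(H[...,1]>120)
k,l,s,c=cv2.connectedComponentsWithStats(blue.astype(np.uint8))
for i in range(1,k):
    if s[i,4]>12:
            X=W[l==i]; X=X[X[:,2]>0.049]
            if len(X)>3 and X[:,0].min()>.3: print(' tab',len(X),np.round(np.median(X,0),4))
p=snapshot('top'); save(p,'t5'); rects(p)
```

```text
t 19.1 tcp [0.4196 0.1503 0.2106] rpy [-179.74   -0.41  177.74] F [-0.5  1.5  1.7] op 0.0304 q [ 4.510e+01 -6.000e-01 -2.780e+01 -1.000e-01 -6.340e+01 -1.373e+02]
1681 c [531.3 144.7] size [71.5 36.2] ang 89.2 z 0.0188
1693 c [607.3 146.6] size [107.5  31.7] ang 86.6 z 0.0177
 tab 190 [0.5205 0.1542 0.0537]
249 c [529.4 115.2] size [62.1 35.3] ang 88.7 z 0.0197
```

View pics/w5.png

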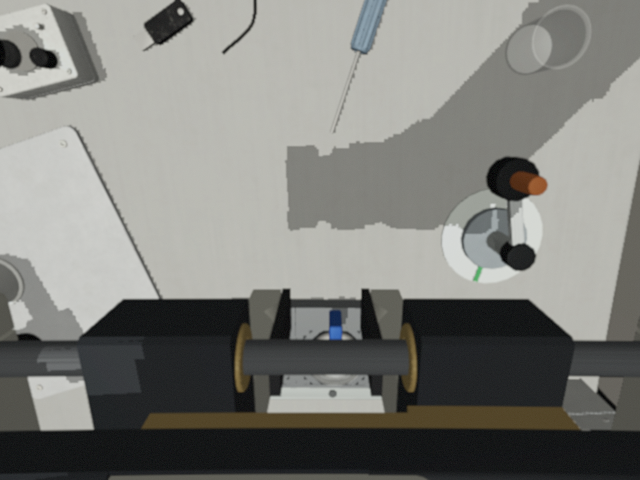

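Run:
```python
from h import *
go((0.44,0.0,0.28,-140),(0.47,-0.20,0.28,-90),(0.49,-0.287,0.25,-90))
p=snapshot('top')
for n,z in (('oil_bottle',0),('media_bottle',0)):
    for r in models.spot_point(n,p)[:2]: print(n,np.round(r['uv']),r['conf'],np.round(atz(p,*r['uv'],z),3))
W=cloud(p); print(np.round(W[326:332,398:404].reshape(-1,3)[::6],3))
```

```text
(0.44, 0.0, 0.28, -140) -> -0.0254 -0.1513 -0.0661 0.1 -0.0 -42.0
(0.47, -0.2, 0.28, -90) -> -0.0625 -0.3501 -0.0664 0.1 0.0 -92.0
(0.49, -0.287, 0.25, -90) -> -0.0856 -0.4364 -0.0365 0.1 0.0 -92.0
oil_bottle [398. 328.] 0.81 [ 0.327 -0.195  0.   ]
media_bottle [391. 167.] 0.97 [ 0.735 -0.187  0.   ]
[[ 0.332 -0.183  0.09 ]
 [ 0.33  -0.183  0.09 ]
 [ 0.328 -0.183  0.089]
 [ 0.325 -0.183  0.087]
 [ 0.323 -0.182  0.091]
 [ 0.321 -0.182  0.093]]
```

Request:
jog_arm(targets="0 0 -0.06 0 0 -8 -0.3; -0.01 -0.05 -0.066 0 0 -18 0; -0.02 -0.1 -0.066 0 0 -28 0; -0.025 -0.15 -0.066 0 0 -38 0.4; -0.035 -0.2 -0.066 0 0 -48 0.55; -0.045 -0.25 -0.066 0 0 -58 0.55; -0.055 -0.3 -0.066 0 0 -68 0.55; -0.063 -0.35 -0.066 0 0 -78 0.55")

```text
clock: 20.35
tool_pos: [0.4695, -0.1964, 0.2743]
orientation: [179.5, -0.4, -108.6]
force: [0.9, -0.7, -0.2]
opening: 0.068
```

Run:
```python
from h import *
st(); go((0.47,-0.287,0.23,-90))
```

```text
t 20.35 tcp [ 0.4695 -0.1964  0.2743] rpy [ 179.49   -0.4  -108.58] F [ 0.9 -0.7 -0.2] op 0.068 q [ -0.4   3.4 -15.2   0.2 -72.  -18.3]
(0.47, -0.287, 0.23, -90) -> 0.0854 -0.0297 0.0446 0.6 -0.3 -18.6
```

Request:
jog_arm(targets="0.04 -0.015 0 0.3 -0.1 -9 0.55; 0.0854 -0.0297 0.02 0.6 -0.3 -18.6 0.55; 0.0854 -0.0297 0.0446 0.6 -0.3 -18.6 0.55; 0.0854 -0.0297 0.0446 0.6 -0.3 -18.6 0.55; 0.0854 -0.0297 0.0446 0.6 -0.3 -18.6 0.55; 0.0854 -0.0297 0.0446 0.6 -0.3 -18.6 0.55; 0.0854 -0.0297 0.0446 0.6 -0.3 -18.6 0.55; 0.0854 -0.0297 0.0446 0.6 -0.3 -18.6 0.55")

```text
clock: 21.35
tool_pos: [0.4702, -0.2867, 0.2306]
orientation: [-179.9, -0.0, -89.9]
force: [0.3, -0.0, 0.2]
opening: 0.0682
```

Run:
```python
from h import *
st(); p=snapshot('wrist'); save(p,'w6')
for r in models.cut_out('spare_dish_1',p):
    W=cloud(p); X=W[r['region']]; X=X[X[:,2]>0.010]
    if len(X): print(np.round(r['uv']),round(r['conf'],2),[np.round(a,1) for a in cv2.minEnclosingCircle((X[:,:2]*1000).astype(np.float32))],np.round(np.median(X,0),4))
p=snapshot('top'); save(p,'t6'); rects(p); im=cv2.cvtColor(p['img'],cv2.COLOR_RGB2BGR)
cv2.imwrite('pics/t6c.png',cv2.resize(im[190:310,170:330],None,fx=4,fy=4,interpolation=cv2.INTER_CUBIC))
```

```text
t 21.35 tcp [ 0.4702 -0.2867  0.2306] rpy [-1.7992e+02 -3.0000e-02 -8.9940e+01] F [ 0.3 -0.   0.2] op 0.0682 q [-11.    8.7 -14.9   0.  -66.4  11. ]
[159. 184.] 0.73 [array([ 628.1, -308.4]), np.float64(29.0)] [ 0.6271 -0.3097  0.0141]
[ 29. 197.] 0.72 [array([ 758.3, -290.7]), np.float64(30.1)] [ 0.756  -0.2917  0.014 ]
[262. 204.] 0.71 [array([ 534.4, -287.6]), np.float64(29.1)] [ 0.534  -0.2886  0.0141]
[358. 201.] 0.64 [array([ 439.7, -291.1]), np.float64(29.1)] [ 0.4396 -0.2921  0.0142]
368 c [560.9 108.6] size [ 61.4 105.8] ang 78.9 z 0.0193
160 c [544.6 267.3] size [64.9 24.1] ang 20.6 z 0.0194
181 c [535.4 199.4] size [27.4 57.7] ang 4.8 z 0.02
```

View pics/w6.png

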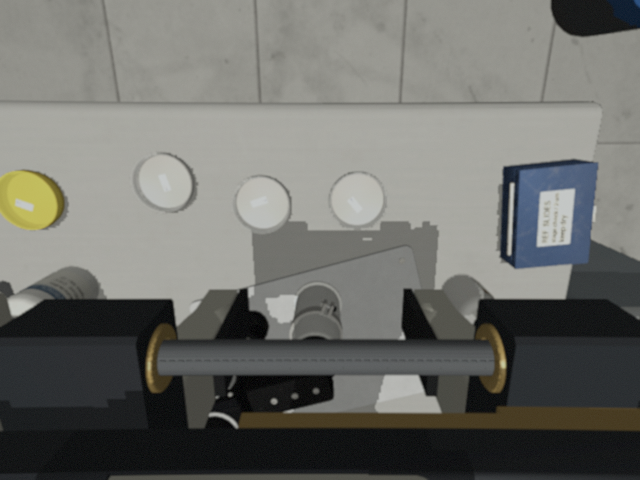

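View pics/t6c.png

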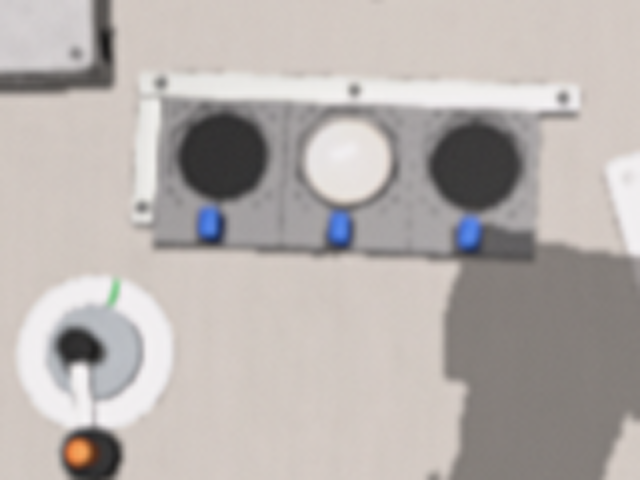

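Run:
```python
from h import *
go((0.4393,-0.2905,0.04,-90),(0.4393,-0.2905,0.0095,-90))
```

```text
(0.4393, -0.2905, 0.04, -90) -> 0.0035 0.0309 0.1902 -0.0 -0.0 0.0
(0.4393, -0.2905, 0.0095, -90) -> 0.0035 0.0309 0.2207 -0.0 -0.0 0.0
```

Request:
jog_arm(targets="0.0035 0.031 0.04 0 0 0 0.55; 0.0035 0.031 0.09 0 0 0 0.55; 0.0035 0.031 0.14 0 0 0 0.55; 0.0035 0.031 0.18 0 0 0 0.55; 0.0035 0.031 0.205 0 0 0 0.55; 0.0035 0.031 0.216 0 0 0 0.55; 0.0035 0.031 0.2207 0 0 0 0.55; 0.0035 0.031 0.2207 0 0 0 0.55")

```text
clock: 22.5
tool_pos: [0.4398, -0.2907, 0.0101]
orientation: [-179.9, -0.0, -90.0]
force: [-0.3, -0.0, -0.6]
opening: 0.0681
```

Request:
jog_arm(targets="0 0 0.0003 0 0 0 0.55; 0 0 0 0 0 0 -1; 0 0 0 0 0 0 -1; 0 0 0 0 0 0 -1; 0 0 0 0 0 0 -1; 0 0 0 0 0 0 -1; 0 0 0 0 0 0 -1; 0 0 0 0 0 0 -1")

```text
clock: 23.5
tool_pos: [0.44, -0.2907, 0.0106]
orientation: [-179.9, -0.1, -89.9]
force: [-0.7, 1.4, 6.1]
opening: 0.0554
```

Run:
```python
from h import *
st(); p=snapshot('side'); save(p,'s7'); p=snapshot('wrist'); save(p,'w7')
go((0.4393,-0.2905,0.27,-90))
```

```text
t 23.5 tcp [ 0.44   -0.2907  0.0106] rpy [-1.7987e+02 -6.0000e-02 -8.9940e+01] F [-0.7  1.4  6.1] op 0.0554 q [-12.1  20.8 -32.6   0.  -36.4  12.1]
(0.4393, -0.2905, 0.27, -90) -> 0.0000 0.0001 -0.2593 -0.1 -0.1 0.1
```

View pics/w7.png

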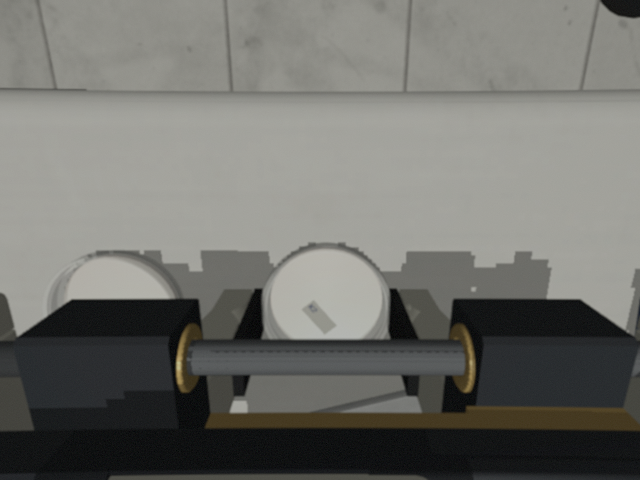

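Run:
```python
from h import *
o=telemetry.get_obs(); p=snapshot('wrist')
print(proj(p,o['tool_pos']), proj(p,o['tool_pos']+[0,-0.0095,0]),proj(p,o['tool_pos']+[0,0.0095,0]))
W=cloud(p); m=np.zeros((480,640),bool); m[235:340,255:400]=1; m&=(W[...,2]>.011)&(W[...,2]<.0175)
X=W[m]; print(m.sum(),np.round(X.min(0),4),np.round(X.max(0),4))
v,u=np.where(m); print(u.min(),u.max(),v.min(),v.max())
# left/right edge fit circle
Y=X[:,:2]; h=cv2.convexHull((Y*1000).astype(np.float32))[:,0]
h=h[h[:,1]<-288]
A=np.c_[2*h,np.ones(len(h))]; s=np.linalg.lstsq(A,(h**2).sum(1),rcond=None)[0]; print('circle',s[:2],np.sqrt(s[2]+s[0]**2+s[1]**2))
```

```text
[326.64269281 308.54199232] [326.6729753  288.89672239] [326.61350438 327.59004359]
10391 [ 0.4091 -0.3206  0.011 ] [ 0.4712 -0.2773  0.0175]
255 399 246 338
circle [ 440.06468198 -286.21586372] 33.84760183142525
```

Request:
jog_arm(targets="0 0 -0.005 0 0 0 -1; 0 0 -0.02 0 0 0 -1; 0 0 -0.05 0 0 0 -1; 0 0 -0.09 0 0 0 -1; 0 0 -0.13 0 0 0 -1; 0 0 -0.18 0 0 0 -1; 0 0 -0.23 0 0 0 -1; 0 0 -0.26 0 0 0 -1")

```text
clock: 24.65
tool_pos: [0.4397, -0.2907, 0.2747]
orientation: [-179.6, -0.1, -89.9]
force: [-0.4, -0.0, -0.5]
opening: 0.0552
```

Run:
```python
from h import *
st(); p=snapshot('wrist'); save(p,'w8')
p=snapshot('top'); H=hsv(p); roi=np.zeros((480,640),bool); roi[190:260,200:320]=1
for b in blobs(p,(H[...,2]<75)&roi,0.0115,60): print('dark',b[0],np.round(b[1],1),np.round(b[2],4))
go((0.50,-0.10,0.27,-120),(0.53,0.03,0.25,-137.2),(0.5685,0.0746,0.22,-137.2))
```

```text
t 24.65 tcp [ 0.4397 -0.2907  0.2747] rpy [-1.7963e+02 -1.3000e-01 -8.9930e+01] F [-0.4 -0.  -0.5] op 0.0552 q [-12.1   4.6 -13.8   0.1 -71.3  12.1]
dark 351 [225.1 228.7] [0.5746 0.2314 0.0115]
dark 343 [288.3 231. ] [0.5679 0.0744 0.0115]
(0.5, -0.1, 0.27, -120) -> -0.1912 -0.0595 0.0056 -0.6 -0.1 30.1
(0.53, 0.03, 0.25, -137.2) -> -0.3212 -0.0895 0.0254 -0.6 0.0 47.3
(0.5685, 0.0746, 0.22, -137.2) -> -0.3659 -0.1277 0.0556 -0.6 0.0 47.3
```

View pics/w8.png

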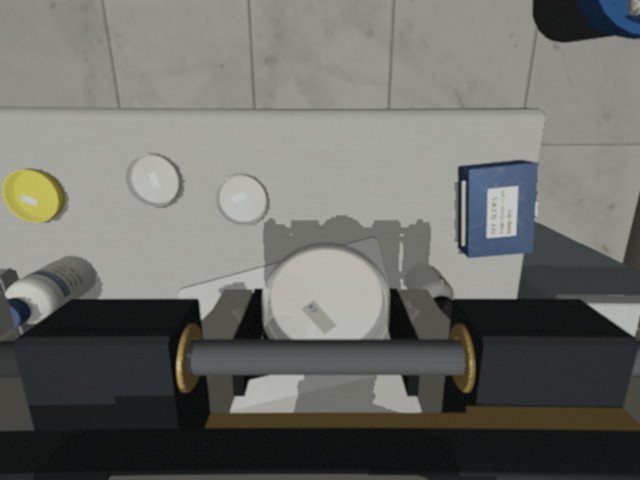

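Request:
jog_arm(targets="-0.04 -0.015 0 0 0 8 -1; -0.085 -0.03 0 0 0 16 -1; -0.13 -0.045 0 0 0 24 -1; -0.175 -0.06 0 0 0 31 -1; -0.225 -0.075 0 0 0 38 -1; -0.275 -0.09 0.005 0 0 44 -1; -0.32 -0.105 0.01 -0.3 0 47.3 -1; -0.35 -0.12 0.03 -0.6 0 47.3 -1")

```text
clock: 25.75
tool_pos: [0.561, 0.0609, 0.2466]
orientation: [-180.0, 0.1, -137.2]
force: [0.5, 0.1, 0.6]
opening: 0.0549
```

Run:
```python
from h import *
st(); p=snapshot('wrist'); save(p,'w9')
go((0.568,0.0745,0.06,-137.2),(0.568,0.0745,0.0228,-137.2))
```

```text
t 25.75 tcp [0.561  0.0609 0.2466] rpy [-1.7997e+02  1.4000e-01 -1.3718e+02] F [0.5 0.1 0.6] op 0.0549 q [ 26.1   9.3 -11.9  -0.  -68.6 -73.2]
(0.568, 0.0745, 0.06, -137.2) -> -0.0130 0.0034 0.1825 0.1 -0.1 0.1
(0.568, 0.0745, 0.0228, -137.2) -> -0.0131 0.0033 0.2197 0.1 -0.1 0.1
```

View pics/w9.png

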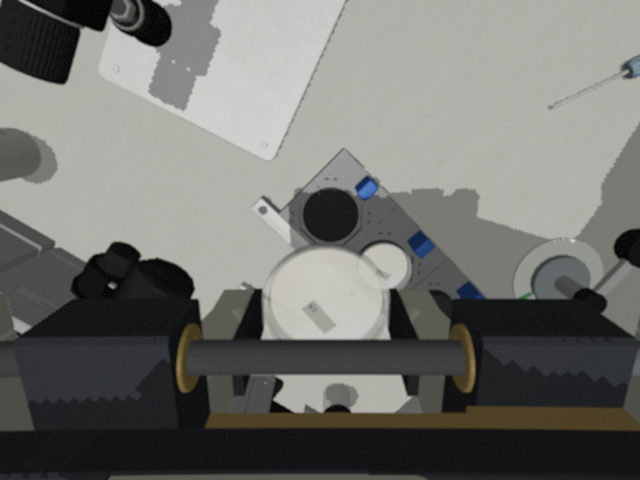

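Request:
jog_arm(targets="-0.013 0.0033 0.04 0 0 0 -1; -0.013 0.0033 0.09 0 0 0 -1; -0.013 0.0033 0.135 0 0 0 -1; -0.013 0.0033 0.17 0.1 -0.1 0.1 -1; -0.013 0.0033 0.195 0.1 -0.1 0.1 -1; -0.013 0.0033 0.207 0.1 -0.1 0.1 -1; -0.013 0.0033 0.212 0.1 -0.1 0.1 -1; -0.013 0.0033 0.212 0.1 -0.1 0.1 -1")

```text
clock: 26.8
tool_pos: [0.5683, 0.0746, 0.031]
orientation: [180.0, 0.1, -137.2]
force: [0.7, -0.0, -0.3]
opening: 0.0552
```

Run:
```python
from h import *
st(); p=snapshot('wrist'); save(p,'w10'); p=snapshot('top'); save(p,'t10'); im=cv2.cvtColor(p['img'],cv2.COLOR_RGB2BGR)
go((0.568,0.0745,0.0228,-137.2))
```

```text
t 26.8 tcp [0.5683 0.0746 0.031 ] rpy [ 1.7999e+02  7.0000e-02 -1.3723e+02] F [ 0.7 -0.  -0.3] op 0.0552 q [ 27.   22.5 -25.6  -0.  -41.8 -74.2]
(0.568, 0.0745, 0.0228, -137.2) -> 0.0006 0.0003 0.0087 -0.0 0.1 -0.0
```

View pics/w10.png

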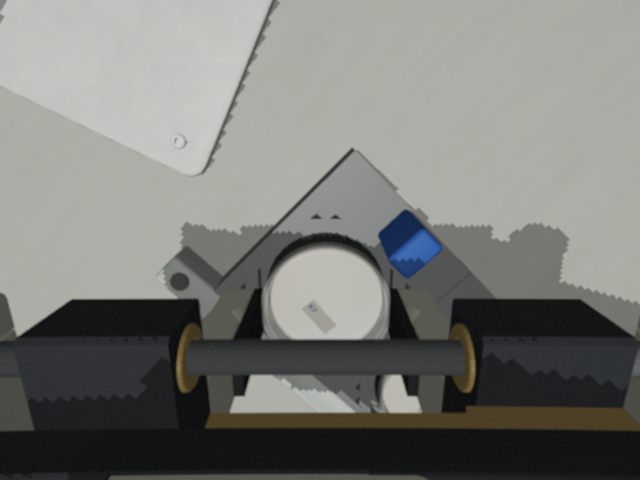

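Request:
jog_arm(targets="0.0003 0 0.002 0 0 0 -1; 0.0003 0 0.004 0 0 0 -1; 0.0003 0 0.006 0 0 0 -1; 0.0003 0 0.0075 0 0 0 -1; 0.0003 0 0.0082 0 0 0 -1; 0.0003 0 0.0082 0 0 0 -1; 0.0003 0 0.0082 0 0 0 -1; 0.0003 0 0.0082 0 0 0 -1")

```text
clock: 27.9
tool_pos: [0.5684, 0.0745, 0.0233]
orientation: [-180.0, 0.1, -137.2]
force: [-0.9, 0.7, -0.7]
opening: 0.0551
```

Request:
jog_arm(targets="0 0 0.0006 0 0 0 -1; 0 0 0.001 0 0 0 -1; 0 0 0.001 0 0 0 -1; 0 0 0.001 0 0 0 0.5; 0 0 0.001 0 0 0 0.5; 0 0 0.001 0 0 0 0.5; 0 0 0.001 0 0 0 0.5; 0 0 -0.005 0 0 0 0.5")

```text
clock: 28.9
tool_pos: [0.5681, 0.0744, 0.0282]
orientation: [180.0, 0.1, -137.2]
force: [-0.9, -0.3, 0.1]
opening: 0.0659
```

Request:
jog_arm(targets="0 0 -0.03 0 0 0 0.55; 0 0 -0.07 0 0 0 0.55; 0 0 -0.12 0 0 0 0.55; 0 0 -0.17 0 0 0 0.55; 0 0 -0.22 0 0 0 0.55; 0.01 0 -0.24 0 0 0 0.55; 0.01 0 -0.24 0 0 0 0.55; 0.01 0 -0.24 0 0 0 0.55")

```text
clock: 29.9
tool_pos: [0.5601, 0.0673, 0.2673]
orientation: [179.9, 0.0, -137.2]
force: [0.6, -0.1, -0.5]
opening: 0.0679
```

Run:
```python
from h import *
st(); p=snapshot('wrist'); save(p,'w11'); W=cloud(p)
for n in ['spare_dish_1','loaded_dish_a']:
  for r in models.cut_out(n,p):
    X=W[r['region']]; X=X[(X[:,2]>0.0)&(X[:,2]<.05)]
    if len(X)>50: print(np.round(r['uv']),round(r['conf'],2),[np.round(a,1) for a in cv2.minEnclosingCircle((X[:,:2]*1000).astype(np.float32))],np.round(np.median(X,0),4))
```

```text
t 29.9 tcp [0.5601 0.0673 0.2673] rpy [ 1.7995e+02  2.0000e-02 -1.3724e+02] F [ 0.6 -0.1 -0.5] op 0.0679 q [ 26.7   8.7  -9.9  -0.1 -71.4 -73.9]
[325. 207.] 0.82 [array([568.1,  74.3]), np.float64(29.1)] [0.5673 0.0736 0.0256]
[604. 251.] 0.24 [array([411. , 318.4]), np.float64(55.9)] [0.3991 0.2868 0.0474]
[378. 257.] 0.82 [array([572.1, 152.1]), np.float64(29.7)] [0.5702 0.151  0.0256]
[395. 235.] 0.2 [array([560.7, 151.6]), np.float64(59.1)] [0.5438 0.1444 0.019 ]
```

View pics/w11.png

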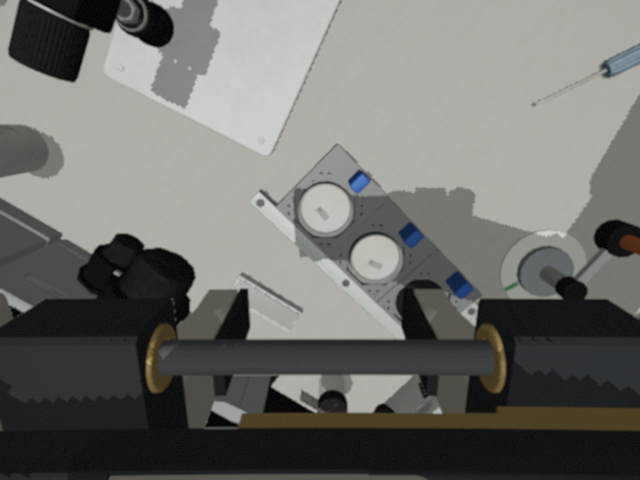

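Run:
```python
from h import *
go((0.52,-0.1,0.27,-110),(0.5338,-0.287,0.24,-90))
```

```text
(0.52, -0.1, 0.27, -110) -> 0.1431 -0.0955 -0.0032 0.1 -0.0 -27.2
(0.5338, -0.287, 0.24, -90) -> 0.2600 -0.2422 0.0268 0.1 -0.0 -47.2
```

Request:
jog_arm(targets="0.035 -0.024 -0.003 0 0 -7 0.55; 0.07 -0.048 -0.003 0 0 -14 0.55; 0.107 -0.072 -0.003 0 0 -21 0.55; 0.143 -0.1 -0.003 0 0 -28 0.55; 0.18 -0.145 -0.003 0 0 -35 0.55; 0.22 -0.19 -0.003 0 0 -42 0.55; 0.26 -0.242 0.01 0 0 -47.2 0.55; 0.26 -0.242 0.027 0 0 -47.2 0.55")

```text
clock: 31.05
tool_pos: [0.5333, -0.2904, 0.2379]
orientation: [179.8, -0.0, -90.2]
force: [-0.7, 0.4, 0.0]
opening: 0.0677
```

Run:
```python
from h import *
st(); p=snapshot('wrist'); save(p,'w12'); W=cloud(p)
for r in models.cut_out('spare_dish_1',p):
    X=W[r['region']]; X=X[(X[:,2]>0.01)&(X[:,2]<.05)]
    if len(X)>50: print(np.round(r['uv']),round(r['conf'],2),[np.round(a,1) for a in cv2.minEnclosingCircle((X[:,:2]*1000).astype(np.float32))],np.round(np.median(X,0),4))
go((0.5338,-0.287,0.0095,-90))
p=snapshot('top'); im=cv2.cvtColor(p['img'],cv2.COLOR_RGB2BGR)
cv2.imwrite('pics/t12c.png',cv2.resize(im[190:310,170:330],None,fx=4,fy=4,interpolation=cv2.INTER_CUBIC))
```

```text
t 31.05 tcp [ 0.5333 -0.2904  0.2379] rpy [179.81  -0.   -90.2 ] F [-0.7  0.4  0. ] op 0.0677 q [-10.1  13.9  -7.2   0.  -69.1   9.9]
[325. 208.] 0.98 [array([ 534.2, -287.8]), np.float64(29.0)] [ 0.5343 -0.2887  0.0141]
[227. 186.] 0.86 [array([ 628.2, -308.9]), np.float64(29.3)] [ 0.6278 -0.3098  0.0141]
[ 97. 203.] 0.7 [array([ 758.1, -291.2]), np.float64(29.4)] [ 0.7573 -0.2924  0.0141]
(0.5338, -0.287, 0.0095, -90) -> 0.0002 -0.0034 0.2266 0.4 0.1 -0.2
```

View pics/t12c.png

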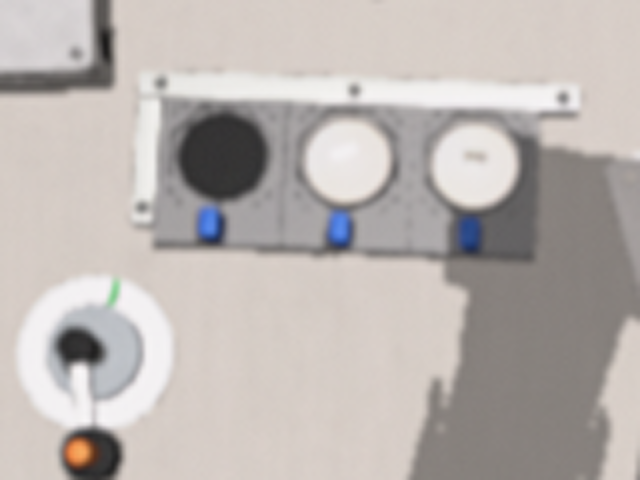

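Run:
```python
from h import *
st(); go((0.534,-0.2876,0.05,-90),(0.534,-0.2876,0.0095,-90))
```

```text
t 31.2 tcp [ 0.5328 -0.2866  0.2378] rpy [ 1.797e+02  6.000e-02 -9.010e+01] F [0.3 0.9 0.5] op 0.0681 q [ -9.8  13.8  -7.3  -0.  -69.2   9.7]
(0.534, -0.2876, 0.05, -90) -> 0.0012 -0.0022 0.1878 0.3 0.1 -0.1
(0.534, -0.2876, 0.0095, -90) -> 0.0013 -0.0024 0.2283 0.3 0.1 -0.1
```

Request:
jog_arm(targets="0.0013 -0.0022 0.04 0.3 0 0 0.55; 0.0013 -0.0024 0.09 0.3 0.1 0 0.55; 0.0013 -0.0024 0.14 0.3 0.1 -0.1 0.55; 0.0013 -0.0024 0.18 0.3 0.1 -0.1 0.55; 0.0013 -0.0024 0.21 0.3 0.1 -0.1 0.55; 0.0013 -0.0024 0.223 0.3 0.1 -0.1 0.55; 0.0013 -0.0024 0.2283 0.3 0.1 -0.1 0.55; 0.0013 -0.0024 0.2283 0.3 0.1 -0.1 0.55")

```text
clock: 32.2
tool_pos: [0.5348, -0.2875, 0.0105]
orientation: [-179.9, -0.1, -90.0]
force: [0.5, -0.1, 0.9]
opening: 0.0679
```

Request:
jog_arm(targets="0 0 0.0003 0 0 0 0.55; 0 0 0 0 0 0 -1; 0 0 0 0 0 0 -1; 0 0 0 0 0 0 -1; 0 0 0 0 0 0 -1; 0 0 0 0 0 0 -1; 0 0 0 0 0 0 -1; 0 0 0 0 0 0 -1")

```text
clock: 33.2
tool_pos: [0.535, -0.2876, 0.0111]
orientation: [-179.9, -0.1, -90.0]
force: [-1.5, 1.2, 5.6]
opening: 0.0548
```

Request:
jog_arm(targets="0 0 -0.005 0 0 0 -1; 0 0 -0.02 0 0 0 -1; 0 0 -0.05 0 0 0 -1; 0 0 -0.09 0 0 0 -1; 0 0 -0.13 0 0 0 -1; 0 0 -0.18 0 0 0 -1; 0 0 -0.23 0 0 0 -1; 0 0 -0.26 0 0 0 -1")

```text
clock: 34.2
tool_pos: [0.5349, -0.2876, 0.2754]
orientation: [-179.7, -0.2, -90.0]
force: [0.8, 0.1, -1.0]
opening: 0.0553
```

Run:
```python
from h import *
p=snapshot('wrist'); save(p,'w13'); st(); go((0.54,-0.10,0.27,-120),(0.55,0.1,0.27,-137.2),(0.5743,0.2312,0.22,-137.2))
```

```text
t 34.25 tcp [ 0.536  -0.2883  0.279 ] rpy [-179.42   -0.27  -89.93] F [ 1.8 -1.2  4.3] op 0.0547 q [ -9.8  12.3  -4.    0.2 -73.1   9.8]
(0.54, -0.1, 0.27, -120) -> -0.1884 -0.0042 0.0082 -0.6 -0.1 30.1
(0.55, 0.1, 0.27, -137.2) -> -0.3883 -0.0144 0.0073 -0.7 -0.0 47.3
(0.5743, 0.2312, 0.22, -137.2) -> -0.5197 -0.0384 0.0569 -0.7 -0.0 47.3
```

View pics/w13.png

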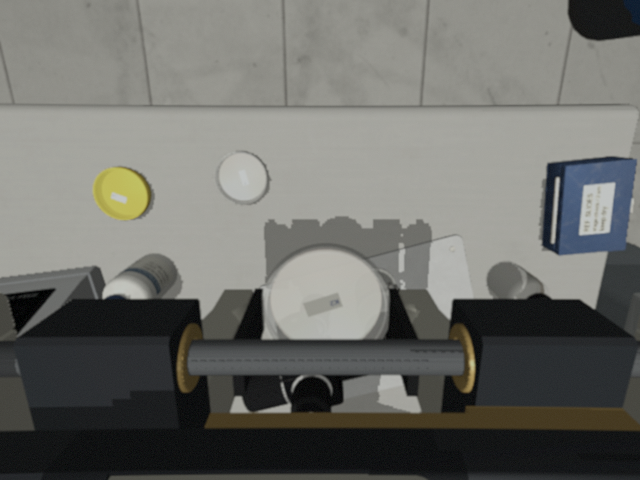

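Request:
jog_arm(targets="-0.05 0 0 0 0 8 -1; -0.1 0 0 0 0 16 -1; -0.15 0 0 0 0 24 -1; -0.2 0 0.005 0 0 32 -1; -0.25 0 0.007 -0.6 0 40 -1; -0.3 -0.005 0.007 -0.6 0 47.3 -1; -0.35 -0.01 0.007 -0.6 0 47.3 -1; -0.4 -0.015 0.007 -0.6 0 47.3 -1")

```text
clock: 35.25
tool_pos: [0.5503, 0.1132, 0.2712]
orientation: [-179.9, 0.1, -137.2]
force: [1.4, -0.5, -0.3]
opening: 0.0549
```

Run:
```python
from h import *
p=snapshot('wrist'); save(p,'w14'); st(); go((0.5743,0.2312,0.20,-137.2),(0.5743,0.2312,0.032,-137.2))
```

```text
t 35.3 tcp [0.5512 0.1177 0.2707] rpy [-1.7996e+02  1.2000e-01 -1.3713e+02] F [1.9 3.4 0.4] op 0.0546 q [ 32.    8.5  -9.8   0.  -71.6 -79.1]
(0.5743, 0.2312, 0.2, -137.2) -> -0.0940 0.0676 0.0709 -0.0 0.1 0.1
(0.5743, 0.2312, 0.032, -137.2) -> -0.0937 0.0677 0.2389 -0.0 0.1 0.1
```

View pics/w14.png

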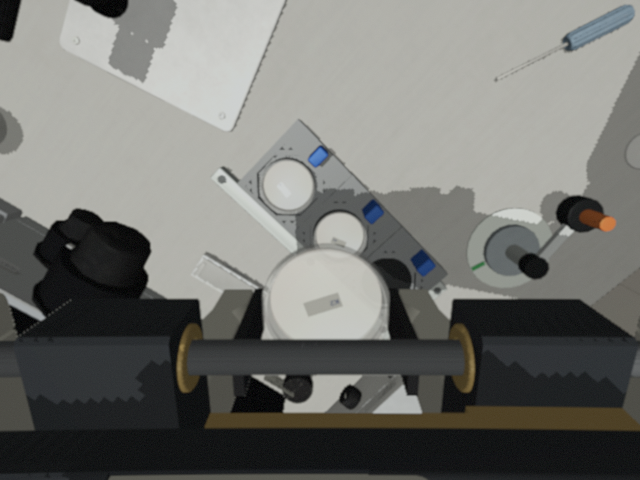

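Request:
jog_arm(targets="-0.04 0.03 0.01 0 0 0 -1; -0.08 0.058 0.03 0 0.1 0.1 -1; -0.0938 0.0677 0.08 0 0.1 0.1 -1; -0.0938 0.0677 0.13 0 0.1 0.1 -1; -0.0938 0.0677 0.18 0 0.1 0.1 -1; -0.0938 0.0677 0.215 0 0.1 0.1 -1; -0.0938 0.0677 0.232 0 0.1 0.1 -1; -0.0938 0.0677 0.238 0 0.1 0.1 -1")

```text
clock: 36.3
tool_pos: [0.5745, 0.2312, 0.0328]
orientation: [-179.9, -0.0, -137.2]
force: [-0.0, -0.5, 0.4]
opening: 0.0547
```

Run:
```python
from h import *
p=snapshot('wrist'); save(p,'w15'); st(); go((0.5743,0.2312,0.0238,-137.2));
```

```text
t 36.35 tcp [0.5746 0.2313 0.0327] rpy [-1.7995e+02  2.0000e-02 -1.3723e+02] F [-0.1 -0.1 -1. ] op 0.0552 q [ 40.   25.9 -19.4   0.1 -44.7 -87.3]
(0.5743, 0.2312, 0.0238, -137.2) -> 0.0003 0.0001 0.0089 -0.1 0.0 -0.0
```

View pics/w15.png

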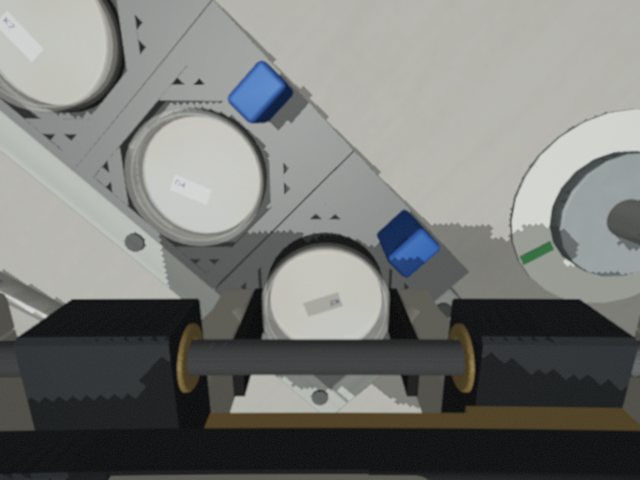

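Row is closed with no gaps, dish concentric with the last pocket. Lower, release, rise.

Request:
jog_arm(targets="0.0003 0 0.003 0 0 0 -1; 0.0003 0 0.006 0 0 0 -1; 0.0003 0 0.008 0 0 0 -1; 0.0003 0 0.0095 0 0 0 -1; 0.0003 0 0.0098 0 0 0 -1; 0.0003 0 0.0098 0 0 0 -1; 0.0003 0 0.0098 0 0 0 -1; 0.0003 0 0.0098 0 0 0 -1")

```text
clock: 37.35
tool_pos: [0.5744, 0.2312, 0.023]
orientation: [-179.9, 0.0, -137.2]
force: [0.1, 0.4, 0.1]
opening: 0.0548
```

Request:
jog_arm(targets="0 0 0.0003 0 0 0 -1; 0 0 0.0003 0 0 0 0.5; 0 0 0.0003 0 0 0 0.5; 0 0 0.0003 0 0 0 0.5; 0 0 0.0003 0 0 0 0.5; 0 0 -0.005 0 0 0 0.5; 0 0 -0.02 0 0 0 0.5; 0 0 -0.06 0 0 0 0.5")

```text
clock: 38.35
tool_pos: [0.5734, 0.2305, 0.0828]
orientation: [-180.0, -0.2, -137.2]
force: [0.9, 0.6, -0.0]
opening: 0.0658
```

Run:
```python
from h import *
st(); go((0.50,0.18,0.24,-160))
```

```text
t 38.35 tcp [0.5734 0.2305 0.0828] rpy [-1.7997e+02 -1.7000e-01 -1.3723e+02] F [ 0.9  0.6 -0. ] op 0.0658 q [ 40.   22.5 -16.9   0.1 -50.8 -87.3]
(0.5, 0.18, 0.24, -160) -> 0.0886 0.0127 -0.1570 -0.1 -0.2 22.8
```

Request:
jog_arm(targets="0.02 0 -0.03 0 0 5 0; 0.04 0.005 -0.07 0 0 10 -0.3; 0.06 0.01 -0.11 0 0 15 -0.3; 0.0886 0.0127 -0.157 0 0 22.8 -0.3; 0.0886 0.0127 -0.157 0 0 22.8 -0.3; 0.0886 0.0127 -0.157 0 0 22.8 -0.3; 0.0886 0.0127 -0.157 0 0 22.8 -0.3; 0.0886 0.0127 -0.157 0 0 22.8 -0.3")

```text
clock: 39.35
tool_pos: [0.4999, 0.1799, 0.239]
orientation: [-179.9, -0.3, -160.0]
force: [0.1, -1.0, -0.1]
opening: 0.0305
```

Run:
```python
from h import *
st()
p=snapshot('wrist'); save(p,'w16'); W=cloud(p)
for n in ['spare_dish_1']:
  for r in models.cut_out(n,p):
    X=W[r['region']]; X=X[(X[:,2]>0.0)&(X[:,2]<.05)]
    if len(X)>50: print(np.round(r['uv']),round(r['conf'],2),[np.round(a,1) for a in cv2.minEnclosingCircle((X[:,:2]*1000).astype(np.float32))],np.round(np.median(X,0),4))
H=hsv(p)
g=(H[...,0]>40)&(H[...,0]<85)&(H[...,1]>90)&(np.abs(W[...,0]-.49)<.03)&(np.abs(W[...,1]-.3)<.03)
X=W[g]; print('green',len(X),np.round(X.mean(0),4)); c,s,vt=np.linalg.svd(X[:,:2]-X[:,:2].mean(0)); print('mark dir deg',np.degrees(np.arctan2(vt[0,1],vt[0,0])),s)
o=(H[...,0]>5)&(H[...,0]<18)&(H[...,1]>130)&(W[...,2]>0.088)&(W[...,0]<.5); X=W[o]; print('pin',np.round(X.mean(0),4),cv2.minEnclosingCircle((X[:,:2]*1000).astype(np.float32)))
m=(W[...,2]>-0.0005)&(W[...,2]<0.006)&(H[...,2]>120)&(H[...,1]<25)&(np.hypot(W[...,0]-.4535,W[...,1]-.311)<.056)&(np.hypot(W[...,0]-.4535,W[...,1]-.311)>.033)
X=W[m]; X=X[X[:,2]>.0007]; print(len(X)); h=cv2.convexHull((X[:,:2]*1000).astype(np.float32))[:,0]
A=np.c_[2*h,np.ones(len(h))]; s=np.linalg.lstsq(A,(h**2).sum(1),rcond=None)[0]; print('ring',s[:2],np.sqrt(s[2]+s[0]**2+s[1]**2))
t=snapshot('top'); Wt=cloud(t); b=Wt[150:210,145:195]; print('box',np.nanmedian(b[...,2]),np.nanmin(b[...,0]),np.nanmin(b[...,1]))
```

```text
t 39.35 tcp [0.4999 0.1799 0.239 ] rpy [-179.86   -0.26 -160.02] F [ 0.1 -1.  -0.1] op 0.0305 q [  41.     6.7  -16.1    0.   -67.5 -111. ]
[201. 231.] 0.91 [array([568.3,  74.5]), np.float64(29.7)] [0.5663 0.0752 0.0254]
[347. 287.] 0.88 [array([576.6, 232.4]), np.float64(31.5)] [0.5717 0.2276 0.0255]
green 38 [0.4912 0.2982 0.0028]
mark dir deg -15.038356625661933 [0.02471933 0.00522098]
pin [0.3898 0.2974 0.0934] ((389.3251037597656, 298.71490478515625), 7.373082160949707)
3081
ring [452.52313544 311.19302831] 54.58487745529345
box 0.6775032048867445 0.48995540793364084 0.16777015343005763
```

View pics/w16.png

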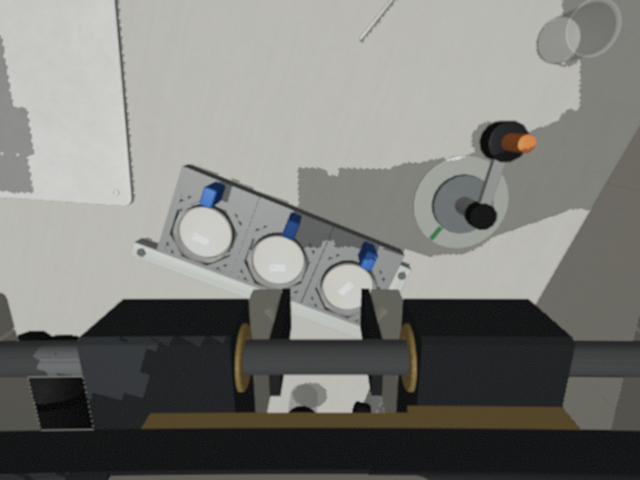

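Run:
```python
from h import *
from scipy.optimize import least_squares
p=snapshot('wrist'); W=cloud(p); im=cv2.cvtColor(p['img'],cv2.COLOR_RGB2BGR)
x,y,w,h=395,130,150,140
cv2.imwrite('pics/c17.png',cv2.resize(im[y:y+h,x:x+w],None,fx=4,fy=4,interpolation=cv2.INTER_CUBIC))
z=cv2.medianBlur(np.nan_to_num(W[...,2],nan=0).astype(np.float32),5)
print('bench std',np.std(z[60:100,200:300]),np.median(z[60:100,200:300]))
for lo,hi,R in ((0.0005,0.2,.048),(0.008,0.2,.030)):
    m=((z>lo)&(z<hi)&(np.hypot(W[...,0]-.4535,W[...,1]-.31)<.075)).astype(np.uint8)
    cs,_=cv2.findContours(m,cv2.RETR_EXTERNAL,cv2.CHAIN_APPROX_NONE)
    c=max(cs,key=cv2.contourArea)[:,0]
    P=np.array([atz(p,u,v,0.0025 if R>.04 else .012)[:2] for u,v in c])
    a=np.degrees(np.arctan2(P[:,1]-.31,P[:,0]-.4535)); k=(np.abs(np.hypot(P[:,0]-.4535,P[:,1]-.31)-R)<.012)
    f=least_squares(lambda q:np.hypot(P[k,0]-q[0],P[k,1]-q[1])-q[2],[.4535,.31,R],loss='soft_l1',f_scale=.001)
    print(R,np.round(f.x,4),k.sum(), np.median(np.abs(f.fun)))
```

```text
bench std 0.00021344321 -0.0009453417
0.048 [0.4533 0.3089 0.0474] 285 0.00042477961682411275
0.03 [0.4527 0.3101 0.0308] 195 0.0016969817675425262
```

View pics/c17.png

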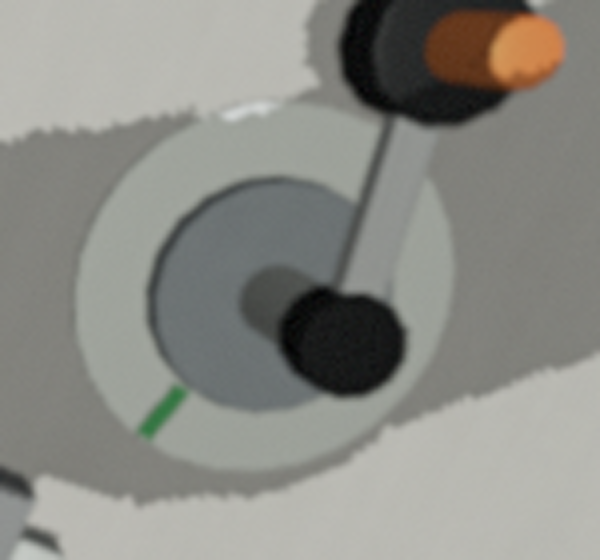

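Run:
```python
from h import *
st(); go((0.3896,0.2976,0.15,180),(0.3896,0.2976,0.072,180))
```

```text
t 39.55 tcp [0.5    0.18   0.2395] rpy [-179.88   -0.21 -160.03] F [-0.3  0.   0.5] op 0.0307 q [  41.     6.6  -16.1    0.   -67.5 -111. ]
(0.3896, 0.2976, 0.15, 180) -> 0.0633 0.1484 0.0894 -0.2 -0.2 20.0
(0.3896, 0.2976, 0.072, 180) -> 0.0630 0.1486 0.1674 -0.2 -0.2 20.0
```

Request:
jog_arm(targets="0.025 0.055 0 0 0 7 -0.3; 0.05 0.11 0 0 0 14 -0.3; 0.063 0.1485 0.02 -0.2 -0.2 20 -0.3; 0.063 0.1485 0.06 -0.2 -0.2 20 -0.3; 0.063 0.1485 0.06 -0.2 -0.2 20 -0.3; 0.063 0.1485 0.06 -0.2 -0.2 20 -0.3; 0.063 0.1485 0.06 -0.2 -0.2 20 -0.3; 0.063 0.1485 0.06 -0.2 -0.2 20 -0.3")

```text
clock: 40.55
tool_pos: [0.3905, 0.298, 0.1804]
orientation: [179.9, 0.1, 179.9]
force: [0.3, 0.3, 0.5]
opening: 0.0309
```

Run:
```python
from h import *
st(); p=snapshot('wrist'); save(p,'w18'); go((0.3896,0.2976,0.072,180)); print(proj(p,[.3896,.2976,.094]))
```

```text
t 40.55 tcp [0.3905 0.298  0.1804] rpy [1.7988e+02 6.0000e-02 1.7993e+02] F [0.3 0.3 0.5] op 0.0309 q [  60.3    5.2  -25.9   -0.   -58.8 -150.4]
(0.3896, 0.2976, 0.072, 180) -> 0.0009 -0.0005 0.1082 0.1 0.0 -0.1
[324.55088872 245.55665918]
```

View pics/w18.png

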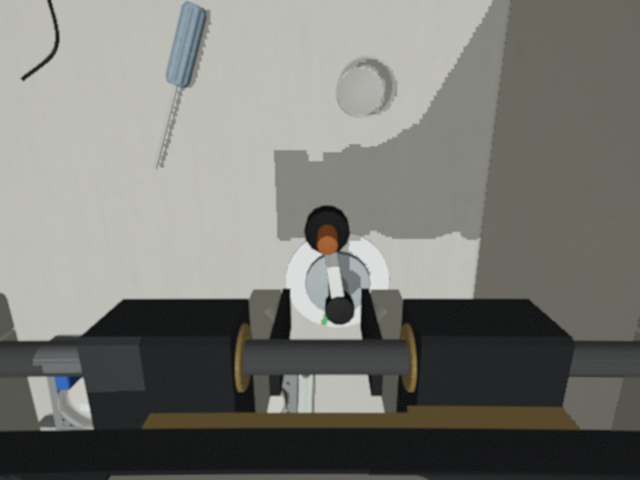

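Request:
jog_arm(targets="0.0009 0 0.03 0 0 0 -0.3; 0.0009 0 0.06 0 0 0 -0.3; 0.0009 0 0.085 0 0 0 -0.3; 0.0009 0 0.1 0 0 0 -0.3; 0.0009 0 0.1075 0 0 0 -0.3; 0.0009 0 0.1075 0 0 0 -0.3; 0.0009 0 0.1075 0 0 0 -1; 0.0009 0 0.1075 0 0 0 -1")

```text
clock: 41.6
tool_pos: [0.3898, 0.2985, 0.0734]
orientation: [179.8, 0.1, 179.9]
force: [-0.5, 0.3, 0.6]
opening: 0.0161
```

Request:
jog_arm(targets="0 0 0 0 0 0 -1; 0 0 0 0 0 0 -1; 0 0 0 0 0 0 -1; 0 0 0 0 0 0 -1; 0 0 0 0 0 0 -1; 0 0 0 0 0 0 -1; 0 0 0 0 0 0 -1; 0 0 0 0 0 0 -1")

```text
clock: 42.6
tool_pos: [0.3899, 0.2985, 0.0734]
orientation: [179.8, 0.1, 179.9]
force: [0.3, 0.8, -1.1]
opening: 0.013
```

```bash
cat >> h.py <<'E'
def arc(a_list,c=(.4533,.3089),dyaw=True):
    o=telemetry.get_obs(); P=o['tool_pos']; a0=np.degrees(np.arctan2(P[1]-c[1],P[0]-c[0])); r=np.hypot(P[1]-c[1],P[0]-c[0]); print('a0',round(a0,1),'r',round(r,4))
    for a in a_list:
        aa=np.radians(a0+a); go((round(c[0]+r*np.cos(aa),4),round(c[1]+r*np.sin(aa),4),round(float(P[2]),4),round(o['orientation'][2]+a,1)))
E
python3 - <<'E'
from h import *
st(); arc([8,16,24,32,40,48,56])
E
```

```text
t 42.6 tcp [0.3899 0.2985 0.0734] rpy [1.7982e+02 9.0000e-02 1.7994e+02] F [ 0.3  0.8 -1.1] op 0.013 q [  60.4   12.5  -33.7   -0.   -43.6 -150.5]
a0 -170.7 r 0.0643
(np.float64(0.3919), np.float64(0.2898), 0.0734, np.float64(187.9)) -> -0.0020 -0.0087 -0.0000 0.2 0.1 -8.0
(np.float64(0.3952), np.float64(0.2815), 0.0734, np.float64(195.9)) -> -0.0054 -0.0170 -0.0001 0.2 0.1 -16.0
(np.float64(0.3996), np.float64(0.2736), 0.0734, np.float64(203.9)) -> -0.0098 -0.0249 -0.0001 0.2 0.1 -24.0
(np.float64(0.405), np.float64(0.2665), 0.0734, np.float64(211.9)) -> -0.0152 -0.0320 -0.0001 0.1 0.1 -32.0
(np.float64(0.4114), np.float64(0.2602), 0.0734, np.float64(219.9)) -> -0.0216 -0.0383 -0.0001 0.1 0.2 -40.0
(np.float64(0.4186), np.float64(0.2548), 0.0734, np.float64(227.9)) -> -0.0288 -0.0437 -0.0001 0.1 0.2 -48.0
(np.float64(0.4264), np.float64(0.2505), 0.0734, np.float64(235.9)) -> -0.0366 -0.0480 -0.0001 0.1 0.2 -56.0
```

Request:
jog_arm(targets="-0.002 -0.0087 0 0 0 -8 -1; -0.0054 -0.017 0 0 0 -16 -1; -0.0098 -0.0249 0 0 0 -24 -1; -0.0152 -0.032 0 0 0 -32 -1; -0.0216 -0.0383 0 0 0 -40 -1; -0.0288 -0.0437 0 0 0 -48 -1; -0.0366 -0.048 0 0 0 -56 -1; -0.0366 -0.048 0 0 0 -56 -1")

```text
clock: 43.6
tool_pos: [0.4268, 0.2505, 0.0734]
orientation: [180.0, 0.2, -124.2]
force: [0.6, 0.2, 0.2]
opening: 0.0131
```

Run:
```python
from h import *
st(); arc([8,16,24,32,40,48,56])
```

```text
t 43.6 tcp [0.4268 0.2505 0.0734] rpy [ 179.98    0.21 -124.15] F [0.6 0.2 0.2] op 0.0131 q [ 53.2  12.8 -33.3  -0.  -43.7 -87.3]
a0 -114.4 r 0.0642
(np.float64(0.4352), np.float64(0.2473), 0.0734, np.float64(-116.2)) -> -0.0021 -0.0087 -0.0000 0.0 0.2 -8.0
(np.float64(0.4439), np.float64(0.2454), 0.0734, np.float64(-108.2)) -> -0.0054 -0.0170 -0.0000 -0.0 0.2 -16.0
(np.float64(0.4529), np.float64(0.2447), 0.0734, np.float64(-100.2)) -> -0.0099 -0.0248 -0.0000 -0.0 0.2 -24.0
(np.float64(0.4618), np.float64(0.2453), 0.0734, np.float64(-92.2)) -> -0.0154 -0.0319 0.0000 -0.0 0.2 -32.0
(np.float64(0.4706), np.float64(0.2471), 0.0734, np.float64(-84.2)) -> -0.0218 -0.0381 0.0000 -0.1 0.2 -40.0
(np.float64(0.479), np.float64(0.2501), 0.0734, np.float64(-76.2)) -> -0.0290 -0.0434 0.0001 -0.1 0.2 -48.0
(np.float64(0.4869), np.float64(0.2543), 0.0734, np.float64(-68.2)) -> -0.0369 -0.0476 0.0001 -0.1 0.2 -56.0
```

Request:
jog_arm(targets="-0.0021 -0.0087 0 0 0 -8 -1; -0.0054 -0.017 0 0 0 -16 -1; -0.0099 -0.0248 0 0 0 -24 -1; -0.0154 -0.0319 0 0 0 -32 -1; -0.0218 -0.0381 0 0 0 -40 -1; -0.029 -0.0434 0 0 0 -48 -1; -0.0369 -0.0476 0 0 0 -56 -1; -0.0369 -0.0476 0 0 0 -56 -1")

```text
clock: 44.6
tool_pos: [0.487, 0.2541, 0.0734]
orientation: [-179.9, 0.1, -68.4]
force: [1.0, -2.5, 0.2]
opening: 0.013
```

Run:
```python
from h import *
st(); arc([8,16,24,32,40,43])
```

```text
t 44.6 tcp [0.487  0.2541 0.0734] rpy [-1.7986e+02  1.0000e-01 -6.8360e+01] F [ 1.  -2.5  0.2] op 0.013 q [ 48.   17.4 -26.5  -0.  -45.9 -26.3]
a0 -58.4 r 0.0643
(np.float64(0.4943), np.float64(0.2594), 0.0734, np.float64(-60.4)) -> -0.0022 -0.0087 0.0000 -0.1 0.1 -8.0
(np.float64(0.5008), np.float64(0.2655), 0.0734, np.float64(-52.4)) -> -0.0055 -0.0170 0.0000 -0.2 0.1 -16.0
(np.float64(0.5063), np.float64(0.2726), 0.0734, np.float64(-44.4)) -> -0.0100 -0.0248 0.0001 -0.2 0.1 -24.0
(np.float64(0.5109), np.float64(0.2803), 0.0734, np.float64(-36.4)) -> -0.0155 -0.0319 0.0001 -0.2 0.1 -32.0
(np.float64(0.5143), np.float64(0.2886), 0.0734, np.float64(-28.4)) -> -0.0220 -0.0381 0.0001 -0.2 0.0 -40.0
(np.float64(0.5153), np.float64(0.2918), 0.0734, np.float64(-25.4)) -> -0.0246 -0.0402 0.0001 -0.2 0.0 -43.0
```

Request:
jog_arm(targets="-0.0022 -0.0087 0 0 0 -8 -1; -0.0055 -0.017 0 0 0 -16 -1; -0.01 -0.0248 0 0 0 -24 -1; -0.0155 -0.0319 0 0 0 -32 -1; -0.022 -0.0381 0 0 0 -40 -1; -0.0246 -0.0402 0 0 0 -43 -1; -0.0246 -0.0402 0 0 0 -43 -1; -0.0246 -0.0402 0 0 0 -43 -1")

```text
clock: 45.6
tool_pos: [0.5154, 0.2918, 0.0735]
orientation: [-179.8, -0.1, -25.7]
force: [4.9, -1.6, -4.6]
opening: 0.013
```

Request:
jog_arm(targets="0 0 0 0 0 0 -1; 0 0 0 0 0 0 -0.3; 0 0 0 0 0 0 -0.3; 0 0 0 0 0 0 -0.3; 0 0 -0.02 0 0 0 -0.3; 0 0 -0.05 0 0 0 -0.3; 0 0 -0.09 0 0 0 -0.3; 0 0 -0.12 0 0 0 -0.3")

```text
clock: 46.6
tool_pos: [0.5152, 0.2917, 0.1953]
orientation: [-179.7, -0.1, -25.7]
force: [0.1, 0.2, -0.6]
opening: 0.0305
```

Run:
```python
from h import *
st(); go((0.46,0.15,0.26,-90))
```

```text
t 46.6 tcp [0.5152 0.2917 0.1953] rpy [-1.7973e+02 -8.0000e-02 -2.5690e+01] F [ 0.1  0.2 -0.6] op 0.0305 q [ 48.4  13.9 -12.9   0.  -62.9  15.9]
(0.46, 0.15, 0.26, -90) -> 0.0118 0.1513 -0.0654 -0.3 0.1 64.3
```

Request:
jog_arm(targets="0 0.02 -0.03 0 0 9 -0.3; 0 0.05 -0.06 0 0 18 -0.3; 0.003 0.08 -0.065 0 0 28 -0.3; 0.006 0.11 -0.065 0 0 38 -0.3; 0.01 0.14 -0.065 0 0 48 -0.3; 0.0118 0.15 -0.065 0 0 58 -0.3; 0.0118 0.1513 -0.065 0 0 68 -0.3; 0.0118 0.1513 -0.065 0 0 78 -0.3")

```text
clock: 47.6
tool_pos: [0.4598, 0.1498, 0.2598]
orientation: [-179.9, 0.3, -104.1]
force: [0.1, 0.7, 0.2]
opening: 0.0307
```

Run:
```python
from h import *
st(); go((0.52,0.14,0.27,-170))
p=snapshot('top'); save(p,'t20'); im=cv2.cvtColor(p['img'],cv2.COLOR_RGB2BGR)
cv2.imwrite('pics/t20c.png',cv2.resize(im[190:310,170:330],None,fx=4,fy=4,interpolation=cv2.INTER_CUBIC))
```

```text
t 47.6 tcp [0.4598 0.1498 0.2598] rpy [-179.87    0.28 -104.07] F [0.1 0.7 0.2] op 0.0307 q [ 41.4   0.7 -19.8  -0.1 -69.2 -55.4]
(0.52, 0.14, 0.27, -170) -> -0.0052 -0.0608 -0.0100 0.0 0.3 65.9
```

View pics/t20c.png

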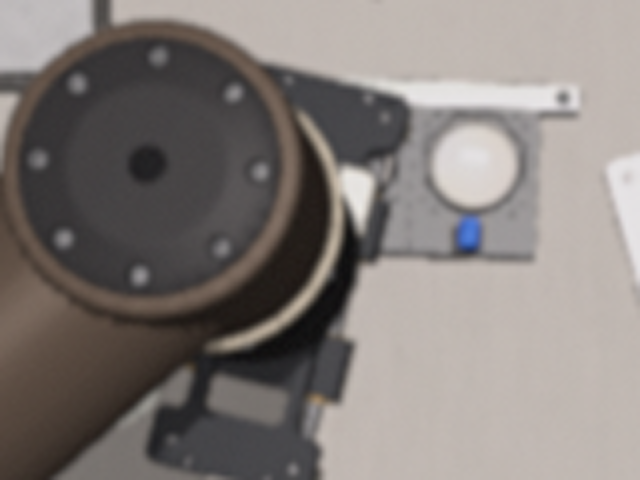

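Request:
jog_arm(targets="0 -0.01 -0.005 0 0 9 -0.3; -0.001 -0.02 -0.01 0 0 18 -0.3; -0.002 -0.03 -0.01 0 0 27 -0.3; -0.003 -0.04 -0.01 0 0 36 -0.3; -0.004 -0.05 -0.01 0 0 45 -0.3; -0.005 -0.06 -0.01 0 0 54 -0.3; -0.005 -0.061 -0.01 0 0 62 -0.3; -0.005 -0.061 -0.01 0 0 66 -0.3")

```text
clock: 48.65
tool_pos: [0.52, 0.1393, 0.2697]
orientation: [179.8, 0.2, -170.6]
force: [0.3, -1.1, 0.7]
opening: 0.0305
```

Run:
```python
from h import *
st(); p=snapshot('wrist'); save(p,'w21'); W=cloud(p); H=hsv(p)
for r in models.cut_out('spare_dish_1',p):
    X=W[r['region']]; X=X[(X[:,2]>0.0)&(X[:,2]<.05)]
    if len(X)>50: print(np.round(r['uv']),round(r['conf'],2),[np.round(a,1) for a in cv2.minEnclosingCircle((X[:,:2]*1000).astype(np.float32))],np.round(np.median(X,0),4))
o=(H[...,0]>5)&(H[...,0]<18)&(H[...,1]>130)&(W[...,2]>0.088)&(W[...,0]<.6); X=W[o]
if len(X): 
    print('pin',len(X),np.round(X.mean(0),4)); q=X.mean(0); print('angle',np.degrees(np.arctan2(q[1]-.3089,q[0]-.4533)),np.hypot(q[1]-.3089,q[0]-.4533))
```

```text
t 48.65 tcp [0.52   0.1393 0.2697] rpy [ 179.8     0.2  -170.59] F [ 0.3 -1.1  0.7] op 0.0305 q [ 3.580e+01  6.000e+00 -1.280e+01 -1.000e-01 -7.100e+01 -1.164e+02]
[398. 261.] 0.72 [array([576.2, 232.8]), np.float64(31.6)] [0.5727 0.2303 0.0255]
[260. 233.] 0.66 [array([568.6,  75.9]), np.float64(30.5)] [0.5664 0.075  0.0255]
pin 191 [0.5154 0.2895 0.0932]
angle -17.34341932296423 0.06504730851256711
```

View pics/w21.png

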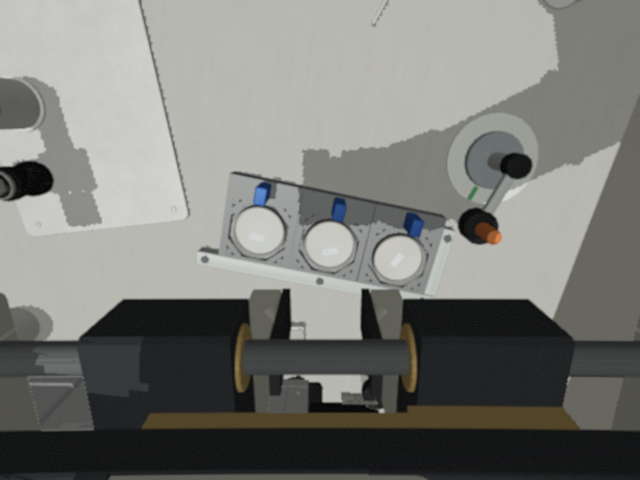

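Run:
```python
from h import *
from scipy.optimize import least_squares
p=snapshot('wrist'); W=cloud(p); H=hsv(p)
z=cv2.medianBlur(np.nan_to_num(W[...,2],nan=0).astype(np.float32),5)
m=((z>0.0005)&(np.hypot(W[...,0]-.4535,W[...,1]-.31)<.075)).astype(np.uint8)
cs,_=cv2.findContours(m,cv2.RETR_EXTERNAL,cv2.CHAIN_APPROX_NONE); c=max(cs,key=cv2.contourArea)[:,0]
P=np.array([atz(p,u,v,0.0025)[:2] for u,v in c]); k=(np.abs(np.hypot(P[:,0]-.4535,P[:,1]-.31)-.048)<.01)
f=least_squares(lambda q:np.hypot(P[k,0]-q[0],P[k,1]-q[1])-.048,[.4535,.31],loss='soft_l1',f_scale=.001); C=f.x; print('ring',C,np.median(abs(f.fun)))
g=(H[...,0]>40)&(H[...,0]<85)&(H[...,1]>90)&(np.abs(W[...,0]-.49)<.03)&(np.abs(W[...,1]-.3)<.03)
v,u=np.where(g); G=np.array([atz(p,a,b,.003)[:2] for a,b in zip(u,v)]).mean(0); print('mark',G,np.degrees(np.arctan2(*(G-C)[::-1])))
o=(H[...,0]>5)&(H[...,0]<18)&(H[...,1]>130)&(W[...,2]>0.088)&(W[...,0]<.6); X=W[o]; q=X.mean(0)[:2]; print('pin',q,np.degrees(np.arctan2(*(q-C)[::-1])))
# hinge black cap top
b=(H[...,2]<50)&(z>.055)&(np.hypot(W[...,0]-.4535,W[...,1]-.31)<.03); X=W[b]; print('cap',len(X),np.round(X.mean(0),4), np.percentile(X[:,2],[5,95]))
zt=np.percentile(X[:,2],95); X=X[X[:,2]>zt-.004]; h=X.mean(0)[:2]; print('capc',h,'arm dir',np.degrees(np.arctan2(*(q-h)[::-1])),np.hypot(*(q-h)))
im=cv2.cvtColor(p['img'],cv2.COLOR_RGB2BGR)
cv2.imwrite('pics/c21.png',cv2.resize(im[100:260,420:560],None,fx=4,fy=3.7,interpolation=cv2.INTER_CUBIC))
rr=rects(p,roi=(.45,.7,-.02,.33))
```

```text
ring [0.45426554 0.3087793 ] 0.00046314802057060775
mark [0.49358642 0.29937809] -13.446393910993589
pin [0.51544775 0.28951416] -17.47824276698976
cap 530 [0.4535 0.3068 0.0626] [0.05796788 0.06443785]
capc [0.4535885  0.30764797] arm dir -16.338299781357993 0.06446240627038799
11740 c [568.7 147.5] size [273.9 108.3] ang 87.7 z 0.0186
```

View pics/c21.png

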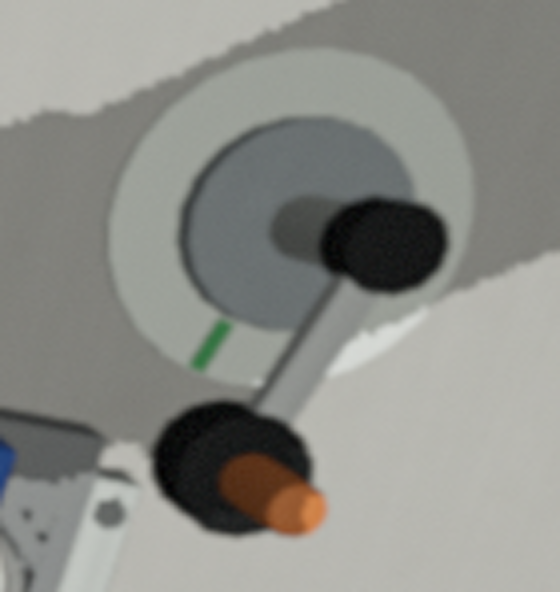

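Run:
```python
from h import *
from scipy.optimize import least_squares
for n in ['wrist','wrist','top']:
    p=snapshot(n); im=p['img'].astype(float)
    g=im[...,1]-0.5*(im[...,0]+im[...,2]); 
    c=proj(p,[.4915,.2985,.003]); u0,v0=np.round(c).astype(int); R=18 if n=='wrist' else 8
    sub=g[v0-R:v0+R+1,u0-R:u0+R+1]; w=np.clip(sub-8,0,None)
    vv,uu=np.mgrid[v0-R:v0+R+1,u0-R:u0+R+1]; k=w>0
    P=np.array([atz(p,a,b,.003)[:2] for a,b in zip(uu[k],vv[k])]); ww=w[k]
    m=(P*ww[:,None]).sum(0)/ww.sum(); S=((P-m)*ww[:,None]).T@(P-m)/ww.sum(); e,V=np.linalg.eigh(S); d=V[:,1]*np.sign(V[0,1])
    print(n,'mark c',np.round(m,4),'dir',np.degrees(np.arctan2(d[1],d[0])),'len/wid',np.sqrt(12*e[::-1]),k.sum(),'from C',[round(np.degrees(np.arctan2(m[1]-C[1],m[0]-C[0])),1) for C in ((.4533,.3089),(.4543,.3088),(.4536,.3076))])
p=snapshot('wrist'); H=hsv(p)
# arm strip: light grey, z .045-.062 near r 15..48
W=cloud(p); r=np.hypot(W[...,0]-.4537,W[...,1]-.3085)
a=(W[...,2]>.045)&(W[...,2]<.066)&(H[...,2]>85)&(r<.055); X=W[a][:,:2]; print(len(X),X.mean(0)); S=np.cov(X.T); e,V=np.linalg.eigh(S); d=V[:,1]*np.sign(V[0,1]); print('arm dir',np.degrees(np.arctan2(d[1],d[0])),np.sqrt(12*e[::-1]))
```

```text
wrist mark c [0.4913 0.2983] dir -16.58181888574856 len/wid [0.01565581 0.00485599] 111 from C [np.float64(-15.6), np.float64(-15.9), np.float64(-13.9)]
wrist mark c [0.4912 0.2983] dir -16.841340481058495 len/wid [0.01575271 0.00484801] 113 from C [np.float64(-15.7), np.float64(-15.9), np.float64(-13.9)]
top mark c [0.4907 0.2987] dir -12.792725294728292 len/wid [0.01516505 0.0059203 ] 26 from C [np.float64(-15.3), np.float64(-15.5), np.float64(-13.5)]
568 [0.48052675 0.3010946 ]
arm dir -19.3030640296332 [0.04909014 0.01332757]
```

Run:
```python
from h import *
p=snapshot('side'); save(p,'s22'); st(); p=snapshot('wrist'); save(p,'w22')
```

```text
t 49.05 tcp [0.52   0.1394 0.27  ] rpy [ 179.8     0.23 -170.47] F [ 0.8 -0.2 -0.5] op 0.0306 q [ 3.580e+01  5.900e+00 -1.280e+01 -1.000e-01 -7.100e+01 -1.163e+02]
```

View pics/s22.png

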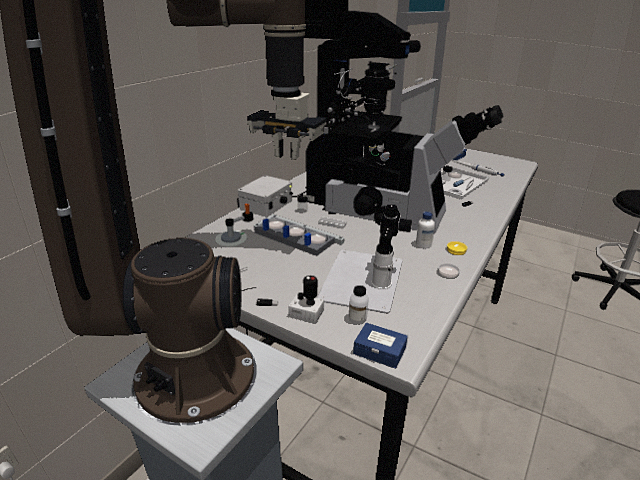

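View pics/w22.png

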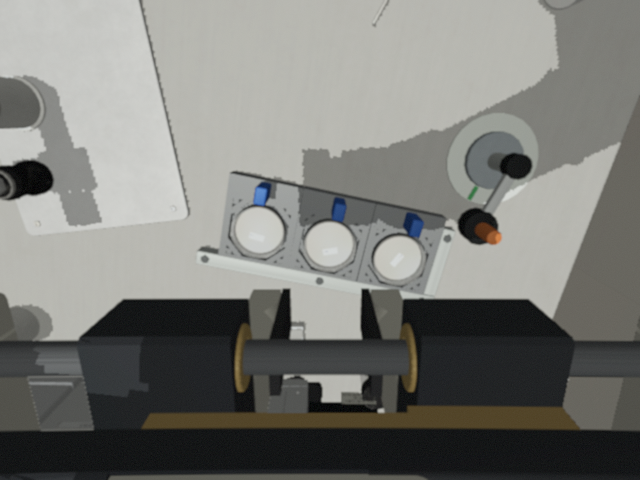

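Run:
```python
from plant import job
print(job.close_job())
```

```text
the job is handed in; nothing more can be done
None
```

The job is finished and handed in at about 49 s of the 210 s allowed. All my last checks were within tolerance. I don't have the judge's verdict.

- **Row:** I slid the three holders home one after another, pushing each until the force showed contact with the bar and with the end stop or its neighbour. The last pictures show one closed row with no visible gaps. The two outer pockets measured 157 mm apart against 156 mm nominal. I saw no knock or grip slip.
- **Dishes:** I set two spares into the two empty pockets. Dish centres were within about 2 mm of the pocket centres, and their tops were level with the loaded dish, whose height the two placed dishes matched. The third spare and the yellow look-alike were left lying where they were.
- **Lamp:** I swung the arm to about -16°, and the green mark is at about -15.7°. The angle checks did not fully agree:
  - By gripper position the arm is at -15.7°, and by its pin in the camera at -16.3 to -17.5°.
  - A rougher fit of the arm strip gave -19.3°, and single readings of the mark ran from -12.8° to -16.8°.
  - My best estimates agree to about 2°, inside the 5° limit.
- **Other things:** I did not re-measure the bottles and the beaker at the end. I never worked close to them. In the last pictures the bottles stand where they did at the start, and only the beaker's edge was in view. The metal ring was not present in this start.

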